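Load the roll-top soil sample store

ROBOT

A 6-joint arm with a two-finger parallel gripper is mounted at the origin on the work surface. World frame = base frame: x ahead of the robot, y to its left, z up, the work surface at z = 0. Lengths are in m, angles in rad, forces in N, time in s.
With the tool pointing down it reaches from about 0.25 to 0.775 m from the base axis. Payload 8.9 kg.
Tool frame: the origin (TCP) lies at the very end of the fingers, on their centre line; the grasp point (between the pads) lies 19 mm behind it; z points along the fingers, y is the line along which they close (so a half turn about z gives the same grasp; the last joint's range is limited). The gripper opens to 85 mm and grips with 20 to 120 N. Pads are 22 mm wide; open, the fingers measure 114 mm over their backs; the gripper's body (76 mm by 85 mm) begins 54 mm behind the grasp point. The pads swing forward as they close: fully open they stand 13 mm farther back than shut.
Start: joints at [1.085, 0.291, -0.153, 1.127, 0, 1.431], TCP at [0.178, 0.494, 0.231] pointing down, gripper open.
Joint ranges: [-2.52, 2.52], [-0.91, 1.74], [-1.3, 1.37], [-1.96, 2.02], [-1.52, 1.47], [-3.14, 3.14]. Speed limits (rad/s): [2.22, 2.22, 2.79, 3.14, 3.14, 3.14].

INTERFACE

Orientations are given as a rotation vector (axis times angle).
In Python, from rig import env gives the robot as it stands.
- The arm moves only by the tool servo_tool, never from a script. Its argument "steps" is a list of rows, each an object with "linear": the shift along the tool's x, y, z in m, a list of three; "rot": the turn, a rotation vector about the tool's x, y, z in rad, a list of three; "hand": the opening, from 0 (shut) to 1 (fully open). A call has 1 to 12 rows; each row shifts and turns the commanded pose from where the row before left it, along the tool's axes as they then stand; what a row does not reach is not made up. A row lasts 1/10 s, in which the tool goes at most 50 mm and 8.59 degrees, less where a joint would pass 70% of its speed; a pose out of reach is approached as far as the arm can. A call is refused whole if a number of a shift passes 0.05 or a number of a turn 0.15, either way. A call with a gripper value outside its range is refused whole. The fingers move at their own pace and stop on an object; "squeeze" is the grip in N (left out, the last holds). Time passes only in rows, so rows that do not move let the fingers close. It gives the time, the measured TCP pose, the force, the opening and the grip force at its end, in the units of the state.
- env.sense(): the state, without advancing time (a new reading comes with each control period).
- env.get_image(name): name is "side" or "top"; returns (picture, depth): 420x560x3 uint8, red, green, blue; 420x560 float32, m along the optical axis (not along the pixel's ray), 0 where there is no reading.
- env.get_calibration(name): a dict with "fx", "fy", "cx", "cy" (pixels), "cam_to_world" (4x4, takes a point from camera to world coordinates). Camera axes: x right, y up, looking along -z (the intrinsics and any distortion apply to the point x, -y, -z); pixel columns grow to the right and rows downward; lengths in m; the calibration is good to about 2 mm. A picture is of the moment at which its call begins. get_calibration takes no time and is no camera call.
- env.sign_off(): hands the job in; it is judged then, once.
The state is a dict: "time": time; "q": joint angles; "joint_velocities": joint speeds; "joint_torque": joint torques, N m; "position": TCP position; "ee_rot": TCP orientation; "wrist_force": force on the tool from outside, world axes, zero at the start; "moment": the same for the moment, N m; "gripper_width": opening from 0.0 (shut) to 1.0 (fully open); "gripper_force": force on a finger pad.
Only numpy, scipy, OpenCV 4.12 (cv2) and the standard library are available. Lean on these libraries where they do the work, as an engineer would, in place of code of your own. Each camera call takes 0.05 s, during which the arm holds its last target. There are 200 camera calls.

TASK

Roll the sample store's tambour curtain open, take the used metal drying canister out and stand it upright in the white tray, and stand every lidded soil jar upright on the store's floor. Then roll the curtain fully closed and, after that, swing the hold-down clamp on its front fully down. Leave the other bench things (beaker, basin, bottles, spatula) where they are.

Things in the scene. Friction and masses are not known exactly. Their poses are not given: they have to be found in the camera images.
- store: Fixed white roll-top cabinet, 360 long (its y), 355 deep (x), 300 tall; a clamp foot juts 95 more at the front. Origin on the bench under its middle; front looks to its own -x, z up. Round end cheeks (radius 178 about the curtain's axis), inner faces at y = +-166. Loaded from above through its mouth once the curtain is open.
- store_axis (a point): Point on the curtain's axis (parallel to the store's y), 120 above the bench in the middle of the store.
- store_floor (a point): Middle of the loading strip on the store's inner floor, at (-50, 0, 50) in the store's frame. The floor is 50 above the bench, clear from store x = -153 (front wall 10 thick, top 120 above the bench) to +59 (liner wall, 272 high).
- tambour (a joint): Roll of the wooden slat curtain about store_axis, rad: 0 fully closed (lower edge on the front wall), grows as it rolls up, over and down the back, to 1.885 fully open. Slats at radius 161 to 169. Its lower edge stands at this angle above the horizontal front direction: at 1.885 the mouth is clear back to store x = +45. Stiff, stays where left; 3 to 8 N at the bar moves it.
- tambour_bar (a point): Middle of the curtain's round steel pull bar, 12 thick, 110 long, along the store's y, its centre 31 off the slats, on posts at its ends. Runs on a circle of radius 200 about store_axis, at angle joint + 0.576 rad above the horizontal front direction. Can be pinched from above (fingers closing along store x); it turns between the fingers as it goes round.
- clamp (a joint): Swing of the steel clamp lever in front of the store, rad: 0 fully down (level, claw over the curtain's lip), up to 1.25 raised. Stiff, stays where left; about 2 N at the knob moves it. Pivot at (-235, -50, 115) in the store's frame, axis along the store's x; lever 90 long, pointing to the store's -y when down.
- clamp_knob (a point): Centre of the black knob at the lever's free end: a cylinder 22 in diameter, 26 long along the store's x, 90 from the pivot. Can be pinched from above across its flat ends and turns between the fingers, or pushed. Free space of 90 under it when down.
- jar0: Squat lidded glass soil jar, 50 tall, 0.11 to 0.23 kg: body 58 in diameter, white lid 60 in diameter over the top 14. Origin: centre of its underside, z up. May be absent.
- jar1: Squat lidded glass soil jar, 50 tall, 0.11 to 0.23 kg: body 58 in diameter, white lid 60 in diameter over the top 14. Origin: centre of its underside, z up. May be absent.
- jar2: Squat lidded glass soil jar, 50 tall, 0.11 to 0.23 kg: body 58 in diameter, white lid 60 in diameter over the top 14. Origin: centre of its underside, z up. May be absent.
- jar3: Squat lidded glass soil jar, 50 tall, 0.11 to 0.23 kg: body 58 in diameter, white lid 60 in diameter over the top 14. Origin: centre of its underside, z up. May be absent.
- canister: Used drying canister: plain aluminium cylinder with dark bands, 50 in diameter, 42 tall, 0.1 to 0.21 kg; starts standing on the store's floor, behind the closed curtain. Origin: centre of its underside, z up.
- tray: Fixed white open tray, 160 x 160 outside, walls 4 thick and 25 high, floor 4 thick. Origin: centre of its underside.
- wash_bottle: Bystander: white wash bottle with green cap, 66 in diameter, 160 tall; origin under its centre.
- beaker: Bystander: glass beaker, 66 in diameter, 85 tall; origin under its centre.
- basin: Bystander: white ceramic basin, 90 in diameter, 40 tall; origin under its centre.
- reagent: Bystander: amber bottle, 60 in diameter, 130 tall; origin under its centre.
- spatula: Bystander: steel spatula lying flat, 130 long; origin at its middle.

How it is judged:
By the outcome, as a careful person would: the job done as asked, in the order asked, and still so for the second after the job is handed in, with the robot touching nothing.
Of jar0, jar1, jar2, jar3 only 2 to 4 are there at a start; the rules pass over those that are not, and their reading is None.
At some moment in a run one of jar0, jar1, jar2, jar3, canister may be knocked a few centimetres aside while the robot is not near it.
Once in a run the grip may slacken for a moment while it holds something.
It also fails if it takes over 210 s, if anything falls off the work surface, if the arm or the gripper's body presses on something with over 40 N, if the wrist force passes 120 N, or if a joint passes its speed limit or range.

## Working session

There is one attempt and no reset: what is moved stays moved. The work goes in short steps, Python scripts to look and compute and a tool call to move; the robot and the scene stay as the last step left them, time stands still between calls to the robot, and variables do not carry over. Pictures are saved under pics/ and viewed, at most 14 in all, crops included, and the job is handed in when it is done.

Besides the shell and the picture viewer there is one more tool, called after "Request:" in YAML: its name, and indented under it one key for each argument. servo_tool: Moves the arm, as the interface text tells. Its arguments: {"type":"object","properties":{"steps":{"type":"array"},"squeeze":{"type":"number"}},"required":["steps"]}

```bash
ls; mkdir -p pics; cat > h.py <<'E'
import numpy as np, cv2
from rig import env
from scipy.spatial.transform import Rotation as R
def grab(name):
    im,d=env.get_image(name); c=env.get_calibration(name)
    h,w=d.shape; u,v=np.meshgrid(np.arange(w),np.arange(h))
    p=np.stack([(u-c['cx'])/c['fx']*d,-(v-c['cy'])/c['fy']*d,-d],-1)
    T=np.array(c['cam_to_world']); P=p@T[:3,:3].T+T[:3,3]; P[d==0]=np.nan
    return im,d,P
def save(n,im): cv2.imwrite('pics/'+n,im[:,:,::-1])
E
python3 - <<'E'
from h import *
for n in('top','side'):
    im,d,P=grab(n); save(n+'0.png',im); np.save(n+'0.npy',P); c=env.get_calibration(n); print({k:np.round(v,3) if k!='x' else v for k,v in c.items()})
s=env.sense(); print(s['position'],s['ee_rot'],R.from_rotvec(s['ee_rot']).as_matrix().round(3),s['time'])
E
```

```text
pics
{'fx': np.float64(541.215), 'fy': np.float64(541.215), 'cx': np.float64(267.897), 'cy': np.float64(210.116), 'cam_to_world': array([[ 0.019,  0.989, -0.144,  0.322],
       [-1.   ,  0.022,  0.013, -0.085],
       [ 0.016,  0.143,  0.99 ,  1.351],
       [ 0.   ,  0.   ,  0.   ,  1.   ]])}
{'fx': np.float64(405.729), 'fy': np.float64(405.729), 'cx': np.float64(274.915), 'cy': np.float64(211.813), 'cam_to_world': array([[-0.702,  0.665, -0.254,  0.254],
       [-0.712, -0.659,  0.243,  0.139],
       [-0.006,  0.352,  0.936,  1.106],
       [ 0.   ,  0.   ,  0.   ,  1.   ]])}
[0.17828279 0.49340096 0.23078641] [-5.42014292e-01 -3.09415396e+00  1.75246638e-03] [[-0.94   0.34  -0.001]
 [ 0.34   0.94  -0.001]
 [ 0.    -0.001 -1.   ]] 0.1
```

View pics/top0.png

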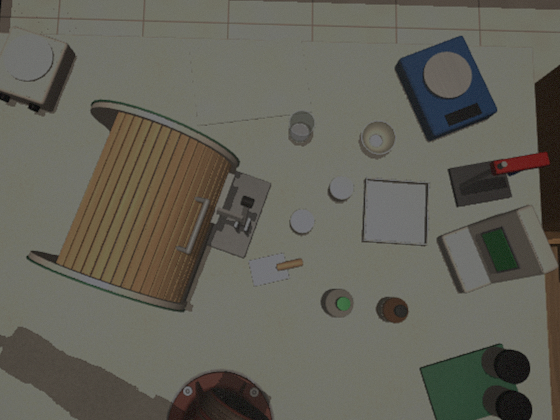

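View pics/side0.png

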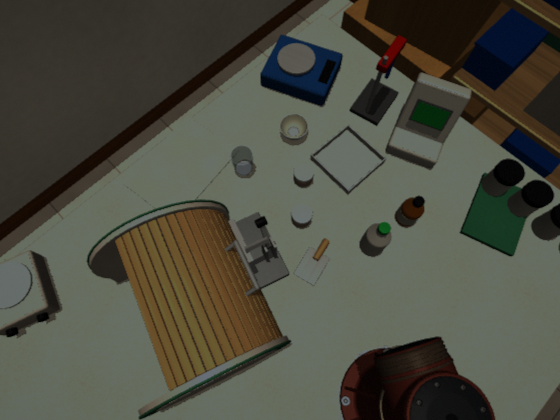

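```bash
cat > m.py <<'E'
from h import *
from scipy.optimize import least_squares
im=cv2.imread('pics/top0.png')[:,:,::-1].astype(int); P=np.load('top0.npy')
hsv=cv2.cvtColor(im.astype(np.uint8),cv2.COLOR_RGB2HSV)
m=(hsv[...,1]>70)&(P[...,2]>.14)&(P[...,2]<.31)
m[:,245:]=0; m[:90]=0; m[312:]=0
Q=P[m]; print(len(Q),Q.mean(0))
def f(p):
    n=np.array([np.cos(p[2]),np.sin(p[2])])
    return np.hypot((Q[:,:2]-p[:2])@n,Q[:,2]-.12)-.168
r=least_squares(f,[Q[:,0].mean(),Q[:,1].mean(),2.0+np.pi],loss='soft_l1',f_scale=.003)
x=r.x; print(x,np.median(abs(r.fun)))
n=np.array([np.cos(x[2]),np.sin(x[2])]); 
t=np.array([-n[1],n[0]])
s=(Q[:,:2]-x[:2])@t; print('slat extent',np.percentile(s,[0.5,1,50,99,99.5]))
# all points in store frame: cheeks (above r .172)
A=P.reshape(-1,3); a=(A[:,:2]-x[:2])@n; b=(A[:,:2]-x[:2])@t
rr=np.hypot(a,A[:,2]-.12)
k=(abs(rr-.178)<.004)&(A[:,2]>.2)&(abs(b)<.3); print('cheek b hist',np.histogram(b[k],bins=np.arange(-.25,.26,.01)))
k=(abs(rr-.206)<.006)&(A[:,2]>.15)&(abs(b)<.3); print('bar',k.sum(),np.c_[a,b,A[:,2]][k].mean(0) if k.any() else 0,np.percentile(b[k],[2,98]))
for nm,uv in dict(jarA=(302,222),jarB=(341,188),knob=(248,203),tray=(395,212)).items():
    print(nm,P[uv[1]-3:uv[1]+4,uv[0]-3:uv[0]+4].reshape(-1,3).mean(0).round(4))
# jar lids
for uv in ((302,222),(341,188)):
    w=P[uv[1]-20:uv[1]+21,uv[0]-20:uv[0]+21].reshape(-1,3); w=w[abs(w[:,2]-.05)<.006]; print('lid',len(w),((w.min(0)+w.max(0))/2).round(4),np.ptp(w,0).round(3))
E
python3 m.py
```

```text
20307 [0.47811201 0.14935745 0.26234578]
[ 1.09621964 -0.0052373   4.3891043 ] 0.001535963042725269
slat extent [-0.81047349 -0.7957451  -0.63713628 -0.46707915 -0.45425792]
cheek b hist (array([0, 0, 0, 0, 0, 0, 0, 0, 0, 0, 0, 0, 0, 0, 0, 0, 0, 0, 0, 0, 0, 0,
       0, 0, 0, 0, 0, 0, 0, 0, 0, 0, 0, 0, 0, 0, 0, 0, 0, 0, 0, 0, 0, 0,
       0, 0, 0, 0, 0, 0]), array([-2.50000000e-01, -2.40000000e-01, -2.30000000e-01, -2.20000000e-01,
       -2.10000000e-01, -2.00000000e-01, -1.90000000e-01, -1.80000000e-01,
       -1.70000000e-01, -1.60000000e-01, -1.50000000e-01, -1.40000000e-01,
       -1.30000000e-01, -1.20000000e-01, -1.10000000e-01, -1.00000000e-01,
       -9.00000000e-02, -8.00000000e-02, -7.00000000e-02, -6.00000000e-02,
       -5.00000000e-02, -4.00000000e-02, -3.00000000e-02, -2.00000000e-02,
       -1.00000000e-02,  2.22044605e-16,  1.00000000e-02,  2.00000000e-02,
        3.00000000e-02,  4.00000000e-02,  5.00000000e-02,  6.00000000e-02,
        7.00000000e-02,  8.00000000e-02,  9.00000000e-02,  1.00000000e-01,
        1.10000000e-01,  1.20000000e-01,  1.30000000e-01,  1.400
[... 498 characters left out ...]
                                                           ~~~~~~~~~~~~~^^^^^^^^^^^^^
    return _quantile_unchecked(
        a, q, axis, out, overwrite_input, method, keepdims, weights)
    return _ureduce(a,
                    func=_quantile_ureduce_func,
    ...<5 lines>...
                    overwrite_input=overwrite_input,
                    method=method)
    r = func(a, **kwargs)
    result = _quantile(arr,
                       quantiles=q,
    ...<2 lines>...
                       out=out,
                       weights=wgt)
    slices_having_nans = np.isnan(arr[-1, ...])
                                  ~~~^^^^^^^^^
IndexError: index -1 is out of bounds for axis 0 with size 0
```

```bash
sed -i 's/2.0+np.pi\]/1.25]/; s/^x=r.x;/x=r.x; t0=np.array([-np.sin(x[2]),np.cos(x[2])]); x[:2]+=t0*np.median((Q[:,:2]-x[:2])@t0);/; s/,np.histogram(b\[k\].*$/,np.histogram(b[k],bins=np.arange(-.25,.26,.01))[0])/' m.py; python3 m.py
```

```text
20307 [0.47811201 0.14935745 0.26234578]
[0.49208891 0.19716994 1.24751165] 0.001535962279804931
slat extent [-1.82878354e-01 -1.70057125e-01 -9.23356911e-17  1.58608823e-01
  1.73337214e-01]
cheek b hist [  0   0   0   0   0   0 441 683  15   2   4   1   3   4   4   1   5   4
  11   9   4   2   3   3   3   4   0   3   4  10  12   2   5   0   2   6
   4   5   3   5   6 692 488   0   0   0   0   0   0   0]
bar 310 [-0.16488928 -0.01087903  0.23596025] [-0.06410424  0.05195667]
jarA [ 0.4832 -0.1854  0.0498]
jarB [ 0.569  -0.2801  0.0501]
knob [ 0.5023 -0.0572  0.206 ]
tray [ 0.5194 -0.4236  0.0035]
lid 460 [ 0.4856 -0.1842  0.0499] [0.059 0.056 0.012]
lid 452 [ 0.5703 -0.2801  0.0499] [0.058 0.059 0.012]
```

Request:
servo_tool:
  steps:
    - {"linear": [0,0,-0.04],"rot": [0,0,-0.024],"hand": 0.5}
    - {"linear": [0,0,-0.04],"rot": [0,0,0],"hand": 0.5}
    - {"linear": [0,0,-0.04],"rot": [0,0,0],"hand": 0.5}
    - {"linear": [0,0,-0.04],"rot": [0,0,0],"hand": 0.5}
    - {"linear": [-0.03,-0.028,0],"rot": [0,0,0],"hand": 0.4}
    - {"linear": [-0.03,-0.028,0],"rot": [0,0,0],"hand": 0.4}
    - {"linear": [-0.03,-0.028,0],"rot": [0,0,0],"hand": 0.4}
    - {"linear": [-0.03,-0.028,0],"rot": [0,0,0],"hand": 0.4}
    - {"linear": [-0.03,-0.028,0],"rot": [0,0,0],"hand": 0.4}
    - {"linear": [-0.03,-0.028,0],"rot": [0,0,0],"hand": 0.4}
    - {"linear": [-0.03,-0.028,0],"rot": [0,0,0],"hand": 0.4}
    - {"linear": [-0.03,-0.028,0],"rot": [0,0,0],"hand": 0.4}

```text
time: 1.3
position: [0.3353, 0.2036, 0.3912]
ee_rot: [-0.504, -3.101, 0.0]
wrist_force: [0.7, 0.3, -0.1]
gripper_width: 0.399
gripper_force: 0.0
```

```bash
cat >> h.py <<'E'
S=np.array([.4977,.1953,0]); YAW=1.2475
RS=R.from_euler('z',YAW)
def st(p): return RS.inv().apply(np.asarray(p)-S)
def wo(p): return RS.apply(p)+S
def now():
    s=env.sense(); p=st(s['position']); Rt=RS.inv()*R.from_rotvec(s['ee_rot'])
    # ideal: tool x=store y, tool y=store x, tool z=down
    R0=R.from_matrix(np.array([[0,1,0],[1,0,0],[0,0,-1.]])); dr=(R0.inv()*Rt).as_rotvec()
    print('t',round(s['time'],2),'store xyz',p.round(4),'world',np.round(s['position'],4),'dev(toolx,y,z)',dr.round(3),'F',np.round(s['wrist_force'],1),'w',round(s['gripper_width'],3),'gf',round(s['gripper_force'],1)); return p,Rt,s
E
python3 -c "
from h import *
now()"
```

```text
t 1.3 store xyz [-0.0437  0.1567  0.3912] world [0.3353 0.2036 0.3912] dev(toolx,y,z) [ 0.     0.    -0.001] F [ 0.7  0.3 -0.1] w 0.399 gf 0.0
```

Request:
servo_tool:
  steps:
    - {"linear": [-0.039,-0.04,0],"rot": [0,0,0],"hand": 0.4}
    - {"linear": [-0.039,-0.04,0],"rot": [0,0,0],"hand": 0.4}
    - {"linear": [-0.039,-0.04,0],"rot": [0,0,0],"hand": 0.4}
    - {"linear": [-0.039,-0.04,0],"rot": [0,0,0],"hand": 0.4}
    - {"linear": [0,0,0.03],"rot": [-0.15,0,0],"hand": 0.4}
    - {"linear": [0,0.01,0.03],"rot": [-0.15,0,0],"hand": 0.4}
    - {"linear": [0,0.015,0.03],"rot": [-0.15,0,0],"hand": 0.4}
    - {"linear": [0,0,0],"rot": [0,0,0],"hand": 0.4}

```text
time: 2.1
position: [0.4311, 0.0608, 0.3052]
ee_rot: [0.49, 2.96, 0.684]
wrist_force: [-0.3, 0.1, 0.4]
gripper_width: 0.398
gripper_force: 0.0
```

```bash
python3 -c "
from h import *
p,Rt,s=now()
print('to bar in tool', Rt.inv().apply(np.array([-.1677,0,.229])-p).round(4))
im,d,P=grab('top'); save('t1.png',cv2.resize(im[130:330,110:310],(800,800))[:600])
"
```

```text
t 2.1 store xyz [-0.1487  0.0204  0.3052] world [0.4311 0.0608 0.3052] dev(toolx,y,z) [-0.453  0.008  0.005] F [-0.3  0.1  0.4] w 0.398 gf 0.0
to bar in tool [-0.0211 -0.0502  0.0601]
```

View pics/t1.png

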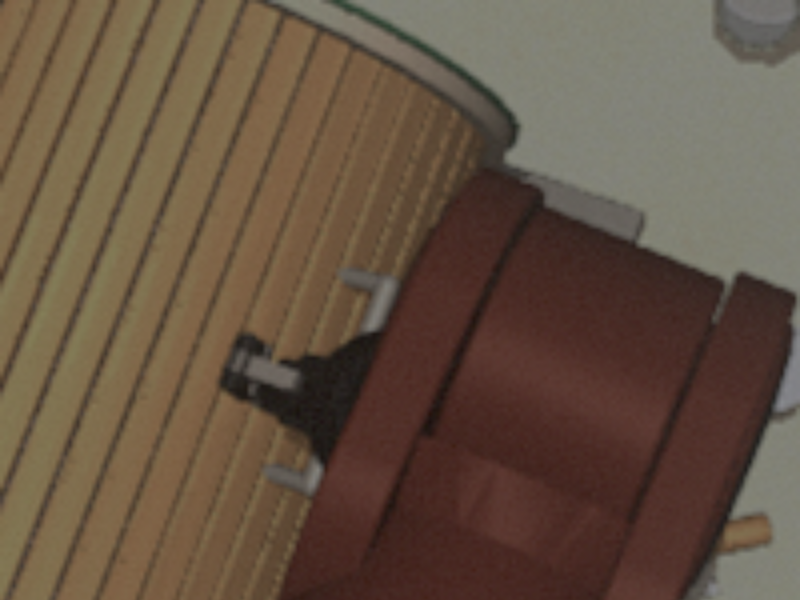

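Request:
servo_tool:
  steps:
    - {"linear": [-0.0105,-0.025,0],"rot": [0,0,0],"hand": 0.4}
    - {"linear": [-0.0105,-0.025,0],"rot": [0,0,0],"hand": 0.4}
    - {"linear": [0,0,0.015],"rot": [0,0,0],"hand": 0.4}
    - {"linear": [0,0,0.015],"rot": [0,0,0],"hand": 0.4}
    - {"linear": [0,0,0],"rot": [0,0,0],"hand": 0.4}

```text
time: 2.65
position: [0.444, 0.0238, 0.2606]
ee_rot: [0.479, 2.958, 0.671]
wrist_force: [-0.6, -0.1, 0.6]
gripper_width: 0.403
gripper_force: 0.0
```

```bash
python3 -c "
from h import *
p,Rt,s=now()
print('to bar in tool', Rt.inv().apply(np.array([-.1677,0,.229])-p).round(4))
"
```

```text
t 2.65 store xyz [-0.1797 -0.0036  0.2606] world [0.444  0.0238 0.2606] dev(toolx,y,z) [-0.446  0.    -0.002] F [-0.6 -0.1  0.6] w 0.403 gf 0.0
to bar in tool [ 0.0035 -0.0028  0.0337]
```

Request:
servo_tool:
  steps:
    - {"linear": [0.003,-0.003,0.012],"rot": [0,0,0],"hand": 0.4}
    - {"linear": [0,0,0.015],"rot": [0,0,0],"hand": 0.4}
    - {"linear": [0,0,0.012],"rot": [0,0,0],"hand": 0.4}
    - {"linear": [0,0,0.007],"rot": [0,0,0],"hand": 0.4}
    - {"linear": [0,0,0],"rot": [0,0,0],"hand": 0.0}
    - {"linear": [0,0,0],"rot": [0,0,0],"hand": 0.0}
    - {"linear": [0,0,0],"rot": [0,0,0],"hand": 0.0}
    - {"linear": [0,0,0],"rot": [0,0,0],"hand": 0.0}
  squeeze: 40

```text
time: 3.45
position: [0.4467, 0.0416, 0.2185]
ee_rot: [0.479, 2.955, 0.677]
wrist_force: [1.8, 6.8, -2.5]
gripper_width: 0.117
gripper_force: 38.9
```

```bash
cat > arc.py <<'E'
import sys
from h import *
p,Rt,s=now()
th1,N,tilt1=map(float,sys.argv[1:4]); th0=float(sys.argv[4]) if len(sys.argv)>4 else None
zt=Rt.apply([0,0,1])
A=np.array([0,0,.12])
if th0 is None:  # estimate from grasp: line of tool hits r=.2 circle near depth ~12mm
    th0=0.
bar=lambda th:A+.2*np.array([-np.cos(th+.576),0,np.sin(th+.576)])
off=Rt.inv().apply(p-bar(th0)); print('tip-bar in tool',off.round(4))
R0=R.from_matrix(np.array([[0,1,0],[1,0,0],[0,0,-1.]]))
tl0=(R0.inv()*Rt).as_rotvec()[0]
q=Rt; pp=p
for i in range(1,int(N)+1):
    th=th0+(th1-th0)*i/N; tl=tl0+(tilt1-tl0)*i/N
    qn=R0*R.from_rotvec([tl,0,0]); pn=bar(th)+qn.apply(off)
    print(i,round(th,3),q.inv().apply(pn-pp).round(4),(q.inv()*qn).as_rotvec().round(3)); pp,q=pn,qn
E
python3 arc.py 1.9 36 0.3
```

```text
t 3.45 store xyz [-0.162  -0.0005  0.2185] world [0.4467 0.0416 0.2185] dev(toolx,y,z) [-0.451 -0.    -0.002] F [ 1.8  6.8 -2.5] w 0.117 gf 38.9
tip-bar in tool [-0.0005  0.0007  0.0119]
1 0.053 [-0.      0.0089 -0.0052] [ 0.021 -0.     0.002]
2 0.106 [ 0.      0.0091 -0.0049] [0.021 0.    0.   ]
3 0.158 [ 0.      0.0092 -0.0046] [0.021 0.    0.   ]
4 0.211 [-0.      0.0094 -0.0043] [0.021 0.    0.   ]
5 0.264 [ 0.      0.0095 -0.004 ] [0.021 0.    0.   ]
6 0.317 [ 0.      0.0096 -0.0037] [0.021 0.    0.   ]
7 0.369 [ 0.      0.0097 -0.0034] [0.021 0.    0.   ]
8 0.422 [ 0.      0.0099 -0.0031] [0.021 0.    0.   ]
9 0.475 [-0.      0.0099 -0.0027] [0.021 0.    0.   ]
10 0.528 [ 0.      0.01   -0.0024] [0.021 0.    0.   ]
11 0.581 [ 0.      0.0101 -0.0021] [0.021 0.    0.   ]
12 0.633 [ 0.      0.0102 -0.0017] [0.021 0.    0.   ]
13 0.686 [ 0.      0.0102 -0.0014] [0.021 0.    0.   ]
14 0.739 [ 0.      0.0103 -0.0011] [0.021 0.    0.   ]
15 0.792 [-0.      0.0103 -0.0007] [0.021 0.    0.   ]
16 0.844 [ 0.      0.0103 -0.0004] [0.021 0.    0.   ]
17 0.897 [-0.      0.0103 -0.0001] [0.0
[... 315 characters left out ...]
.021 0.    0.   ]
24 1.267 [0.     0.0101 0.0023] [0.021 0.    0.   ]
25 1.319 [0.     0.01   0.0026] [0.021 0.    0.   ]
26 1.372 [0.     0.0099 0.0029] [0.021 0.    0.   ]
27 1.425 [-0.      0.0098  0.0033] [0.021 0.    0.   ]
28 1.478 [0.     0.0097 0.0036] [0.021 0.    0.   ]
29 1.531 [0.     0.0096 0.0039] [0.021 0.    0.   ]
30 1.583 [0.     0.0094 0.0042] [0.021 0.    0.   ]
31 1.636 [-0.      0.0093  0.0045] [0.021 0.    0.   ]
32 1.689 [0.     0.0092 0.0048] [0.021 0.    0.   ]
33 1.742 [-0.      0.009   0.0051] [0.021 0.    0.   ]
34 1.794 [0.     0.0088 0.0054] [0.021 0.    0.   ]
35 1.847 [0.     0.0087 0.0057] [0.021 0.    0.   ]
36 1.9 [0.     0.0085 0.006 ] [0.021 0.    0.   ]
```

Request:
servo_tool:
  steps:
    - {"linear": [0,0.009,-0.0052],"rot": [0.021,0,0],"hand": 0}
    - {"linear": [0,0.009,-0.0049],"rot": [0.021,0,0],"hand": 0}
    - {"linear": [0,0.0092,-0.0046],"rot": [0.021,0,0],"hand": 0}
    - {"linear": [0,0.0094,-0.0043],"rot": [0.021,0,0],"hand": 0}
    - {"linear": [0,0.0095,-0.004],"rot": [0.021,0,0],"hand": 0}
    - {"linear": [0,0.0096,-0.0037],"rot": [0.021,0,0],"hand": 0}
    - {"linear": [0,0.0097,-0.0034],"rot": [0.021,0,0],"hand": 0}
    - {"linear": [0,0.0099,-0.0031],"rot": [0.021,0,0],"hand": 0}
    - {"linear": [0,0.0099,-0.0027],"rot": [0.021,0,0],"hand": 0}
    - {"linear": [0,0.01,-0.0024],"rot": [0.021,0,0],"hand": 0}
    - {"linear": [0,0.0101,-0.0021],"rot": [0.021,0,0],"hand": 0}
    - {"linear": [0,0.0102,-0.0017],"rot": [0.021,0,0],"hand": 0}

```text
time: 4.65
position: [0.4762, 0.1293, 0.2958]
ee_rot: [0.498, 3.054, 0.296]
wrist_force: [-2.2, -6.2, 3.1]
gripper_width: 0.117
gripper_force: 40.9
```

Request:
servo_tool:
  steps:
    - {"linear": [0,0.0102,-0.0014],"rot": [0.021,0,0],"hand": 0}
    - {"linear": [0,0.0103,-0.0011],"rot": [0.021,0,0],"hand": 0}
    - {"linear": [0,0.0103,-0.0007],"rot": [0.021,0,0],"hand": 0}
    - {"linear": [0,0.0103,-0.0004],"rot": [0.021,0,0],"hand": 0}
    - {"linear": [0,0.0103,0],"rot": [0.021,0,0],"hand": 0}
    - {"linear": [0,0.0103,0.0003],"rot": [0.021,0,0],"hand": 0}
    - {"linear": [0,0.0103,0.0006],"rot": [0.021,0,0],"hand": 0}
    - {"linear": [0,0.0103,0.0009],"rot": [0.021,0,0],"hand": 0}
    - {"linear": [0,0.0102,0.0013],"rot": [0.021,0,0],"hand": 0}
    - {"linear": [0,0.0102,0.0016],"rot": [0.021,0,0],"hand": 0}
    - {"linear": [0,0.0101,0.0019],"rot": [0.021,0,0],"hand": 0}
    - {"linear": [0,0.0101,0.0023],"rot": [0.021,0,0],"hand": 0}

```text
time: 5.85
position: [0.5151, 0.2453, 0.3007]
ee_rot: [-0.504, -3.093, 0.088]
wrist_force: [-0.3, -2.8, 0.7]
gripper_width: 0.118
gripper_force: 41.6
```

```bash
python3 -c "
from h import *
p,Rt,s=now()
b=p-Rt.apply([-.0005,.0007,.0119])-np.array([0,0,.12]); print('bar r',np.hypot(b[0],b[2]),'joint',np.arctan2(b[2],-b[0])-.576)"
```

```text
t 5.85 store xyz [ 0.0529 -0.0007  0.3007] world [0.5151 0.2453 0.3007] dev(toolx,y,z) [ 0.057 -0.003 -0.   ] F [-0.3 -2.8  0.7] w 0.118 gf 41.6
bar r 0.19972535192272256 joint 1.2627561704169619
```

Request:
servo_tool:
  steps:
    - {"linear": [0,0.01,0.0026],"rot": [0.021,0,0],"hand": 0}
    - {"linear": [0,0.0099,0.0029],"rot": [0.021,0,0],"hand": 0}
    - {"linear": [0,0.0098,0.0033],"rot": [0.021,0,0],"hand": 0}
    - {"linear": [0,0.0097,0.0036],"rot": [0.021,0,0],"hand": 0}
    - {"linear": [0,0.0096,0.0039],"rot": [0.021,0,0],"hand": 0}
    - {"linear": [0,0.0094,0.0042],"rot": [0.021,0,0],"hand": 0}
    - {"linear": [0,0.0093,0.0045],"rot": [0.021,0,0],"hand": 0}
    - {"linear": [0,0.0092,0.0048],"rot": [0.021,0,0],"hand": 0}
    - {"linear": [0,0.009,0.0051],"rot": [0.021,0,0],"hand": 0}
    - {"linear": [0,0.0088,0.0054],"rot": [0.021,0,0],"hand": 0}
    - {"linear": [0,0.0087,0.0057],"rot": [0.021,0,0],"hand": 0}
    - {"linear": [0,0.0085,0.006],"rot": [0.021,0,0],"hand": 0}

```text
time: 7.05
position: [0.5467, 0.3389, 0.2325]
ee_rot: [-0.491, -3.019, 0.475]
wrist_force: [-17.1, -33.5, 62.6]
gripper_width: 0.119
gripper_force: 50.3
```

```bash
python3 -c "
from h import *
p,Rt,s=now()
b=p-Rt.apply([-.0005,.0007,.0119])-np.array([0,0,.12]); print('bar r',np.hypot(b[0],b[2]),'joint',np.arctan2(b[2],-b[0])-.576)"
```

```text
t 7.05 store xyz [ 0.1517 -0.0008  0.2325] world [0.5467 0.3389 0.2325] dev(toolx,y,z) [ 0.312 -0.003 -0.001] F [-17.1 -33.5  62.6] w 0.119 gf 50.3
bar r 0.19825504044279493 joint 1.8896505865826252
```

Request:
servo_tool:
  steps:
    - {"linear": [0,-0.004,-0.003],"rot": [0,0,0],"hand": 0}
    - {"linear": [0,0,0],"rot": [0,0,0],"hand": 0.4}
    - {"linear": [0,0,0],"rot": [0,0,0],"hand": 0.4}
    - {"linear": [0,0,-0.02],"rot": [0,0,0],"hand": 0.4}
    - {"linear": [0,0,-0.035],"rot": [0,0,0],"hand": 0.4}
    - {"linear": [0,0,-0.04],"rot": [-0.1,0,0],"hand": 0.4}
    - {"linear": [0,0,-0.04],"rot": [-0.1,0,0],"hand": 0.4}
    - {"linear": [0,0,-0.02],"rot": [-0.1,0,0],"hand": 1}
    - {"linear": [0,0,0],"rot": [0,0,0],"hand": 1}

```text
time: 7.95
position: [0.5586, 0.3744, 0.3894]
ee_rot: [0.506, 3.094, 0.002]
wrist_force: [-0.8, -0.7, 0.2]
gripper_width: 0.73
gripper_force: 0.0
```

```bash
python3 -c "
from h import *
p,Rt,s=now()
for n in('top','side'):
    im,d,P=grab(n); np.save(n+'2.npy',P); save(n+'2f.png',im); save(n+'2.png',cv2.resize(im[60:330,0:360] if n=='top' else im[130:420,60:447],(800,600)))
"
```

```text
t 7.95 store xyz [ 0.1891 -0.0008  0.3894] world [0.5586 0.3744 0.3894] dev(toolx,y,z) [-0.003 -0.006  0.001] F [-0.8 -0.7  0.2] w 0.73 gf 0.0
```

View pics/top2.png

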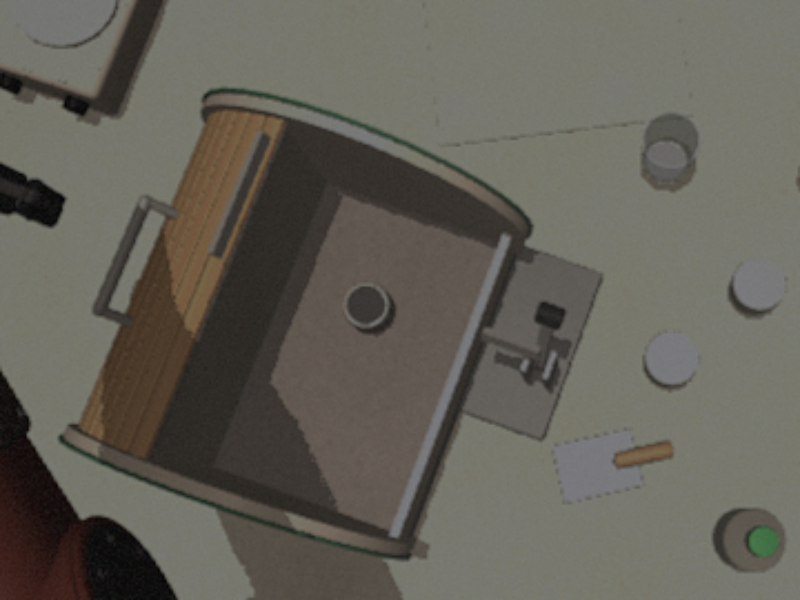

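View pics/side2.png

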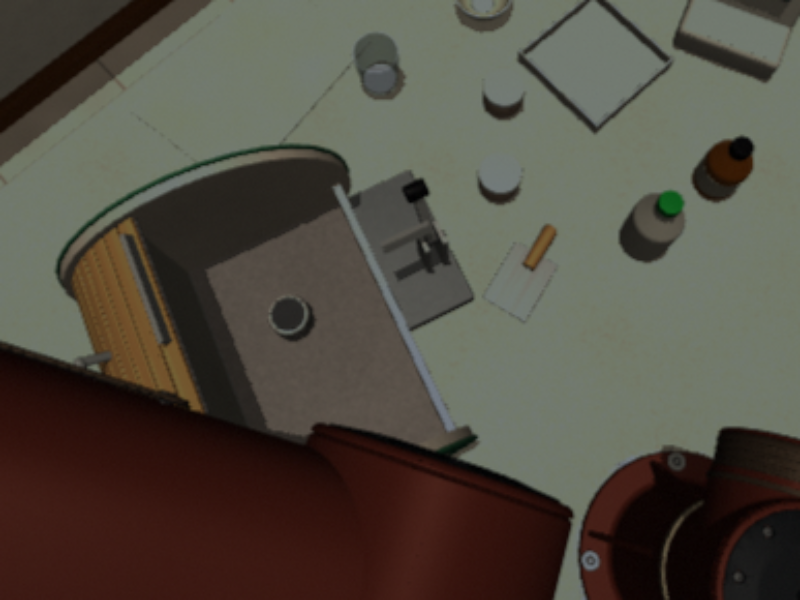

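```bash
cat > pos.py <<'E'
from h import *
def blob(P,uv,z,r=22,tol=.006):
    w=P[uv[1]-r:uv[1]+r+1,uv[0]-r:uv[0]+r+1].reshape(-1,3); w=w[abs(w[:,2]-z)<tol]; c=(np.percentile(w,1,0)+np.percentile(w,99,0))/2
    c2,rad=cv2.minEnclosingCircle(w[:,:2].astype(np.float32)*1000); 
    print(len(w),'ext',np.ptp(w,0).round(3),'world',c.round(4),'circ',np.round(c2,1),round(rad,1),'store',st(c).round(4)); return c
if __name__=='__main__':
    P=np.load('top2.npy')
    print('can'); blob(P,(165,198),.092)
    print('jars'); blob(P,(302,222),.05); blob(P,(341,188),.05)
    print('tray'); w=P[170:255,350:440].reshape(-1,3); w=w[(w[:,2]>.015)&(w[:,2]<.035)]; print(cv2.minAreaRect(w[:,:2].astype(np.float32)*1000))
    # front wall check
    A=st(P.reshape(-1,3)); k=(abs(A[:,2]-.12)<.004)&(abs(A[:,1])<.15)&(A[:,0]<-.1); print('wall a',np.percentile(A[k,0],[2,50,98]))
    k=(abs(A[:,2]-.272)<.004)&(abs(A[:,1])<.15)&(A[:,0]<.1);print('liner a',np.percentile(A[k,0],[2,50,98]))
E
python3 pos.py
```

```text
can
328 ext [0.046 0.049 0.012] world [0.529  0.1434 0.0924] circ [529.6 143.1] 25.4 store [-0.0393 -0.0462  0.0924]
jars
459 ext [0.059 0.056 0.012] world [ 0.4853 -0.1841  0.05  ] circ [ 485.8 -184.3] 29.9 store [-0.3637 -0.1088  0.05  ]
454 ext [0.059 0.06  0.011] world [ 0.5702 -0.2801  0.0499] circ [ 570.4 -279.9] 30.6 store [-0.4277 -0.2197  0.0499]
tray
((518.6651000976562, -435.95751953125), (191.46987915039062, 161.61949157714844), 87.35120391845703)
wall a [-0.85225315 -0.15875902 -0.15180527]
liner a [0.04857376 0.07525536 0.08512477]
```

Request:
servo_tool:
  steps:
    - {"linear": [-0.0075,-0.038,0],"rot": [0,0,0],"hand": 1}
    - {"linear": [-0.0075,-0.038,0],"rot": [0,0,0],"hand": 1}
    - {"linear": [-0.0075,-0.038,0],"rot": [0,0,0],"hand": 1}
    - {"linear": [-0.0075,-0.038,0],"rot": [0,0,0],"hand": 1}
    - {"linear": [-0.0075,-0.038,0],"rot": [0,0,0],"hand": 1}
    - {"linear": [-0.0075,-0.038,0],"rot": [0,0,0],"hand": 1}
    - {"linear": [0,0,0.04],"rot": [0,0,0],"hand": 1}
    - {"linear": [0,0,0.04],"rot": [0,0,0],"hand": 1}
    - {"linear": [0,0,0.04],"rot": [0,0,0],"hand": 1}
    - {"linear": [0,0,0.04],"rot": [0,0,0],"hand": 1}
    - {"linear": [0,0,0.04],"rot": [0,0,0],"hand": 1}
    - {"linear": [0,0,0],"rot": [0,0,0],"hand": 1}

```text
time: 9.25
position: [0.524, 0.1432, 0.1788]
ee_rot: [-0.502, -3.089, 0.016]
wrist_force: [-0.9, 0.5, -0.2]
gripper_width: 1.0
gripper_force: 0.0
```

```bash
python3 -c "
from h import *
now()
im,d,P=grab('top'); save('t3.png',cv2.resize(im[90:330,30:350],(640,480)))
"
```

```text
t 9.25 store xyz [-0.0411 -0.0415  0.1788] world [0.524  0.1432 0.1788] dev(toolx,y,z) [ 0.012  0.011 -0.001] F [-0.9  0.5 -0.2] w 1.0 gf 0.0
```

View pics/t3.png

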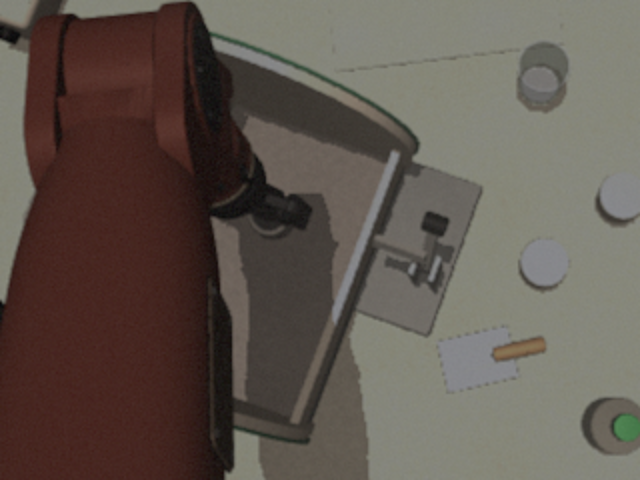

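Request:
servo_tool:
  steps:
    - {"linear": [-0.005,0.002,0.02],"rot": [-0.012,-0.011,0],"hand": 1}
    - {"linear": [0,0,0.025],"rot": [0,0,0],"hand": 1}
    - {"linear": [0,0,0.025],"rot": [0,0,0],"hand": 1}
    - {"linear": [0,0,0.02],"rot": [0,0,0],"hand": 1}
    - {"linear": [0,0,0],"rot": [0,0,0],"hand": 1}

```text
time: 9.8
position: [0.534, 0.144, 0.0943]
ee_rot: [0.503, 3.091, 0.005]
wrist_force: [0.7, -0.6, -0.1]
gripper_width: 1.004
gripper_force: 0.0
```

Request:
servo_tool:
  steps:
    - {"linear": [0,0,0.014],"rot": [0,0,0],"hand": 1}
    - {"linear": [0,0,0.013],"rot": [0,0,0],"hand": 1}
    - {"linear": [0,0,0],"rot": [0,0,0],"hand": 0}
    - {"linear": [0,0,0],"rot": [0,0,0],"hand": 0}
    - {"linear": [0,0,0],"rot": [0,0,0],"hand": 0}
    - {"linear": [0,0,0],"rot": [0,0,0],"hand": 0}
    - {"linear": [0,0,0],"rot": [0,0,0],"hand": 0}
  squeeze: 50

```text
time: 10.5
position: [0.5353, 0.144, 0.0691]
ee_rot: [0.503, 3.088, 0.007]
wrist_force: [-1.4, -1.0, 5.4]
gripper_width: 0.569
gripper_force: 51.4
```

```bash
python3 -c "
from h import *
now()"
```

```text
t 10.5 store xyz [-0.0367 -0.0519  0.0691] world [0.5353 0.144  0.0691] dev(toolx,y,z) [-0.007 -0.013 -0.001] F [-1.4 -1.   5.4] w 0.569 gf 51.4
```

Request:
servo_tool:
  steps:
    - {"linear": [0,0,-0.03],"rot": [0.007,0.013,0],"hand": 0}
    - {"linear": [0,0,-0.04],"rot": [0,0,0],"hand": 0}
    - {"linear": [0,0,-0.04],"rot": [0,0,0],"hand": 0}
    - {"linear": [0,0,-0.04],"rot": [0,0,0],"hand": 0}
    - {"linear": [0,0,-0.04],"rot": [0,0,0],"hand": 0}
    - {"linear": [0,0,-0.04],"rot": [0,0,0],"hand": 0}
    - {"linear": [-0.01,-0.033,0],"rot": [0,0,0],"hand": 0}
    - {"linear": [-0.01,-0.033,0],"rot": [0,0,0],"hand": 0}
    - {"linear": [-0.01,-0.033,0],"rot": [0,0,0],"hand": 0}
    - {"linear": [-0.01,-0.033,0],"rot": [0,0,0],"hand": 0}
    - {"linear": [-0.01,-0.033,0],"rot": [0,0,0],"hand": 0}
    - {"linear": [-0.01,-0.033,0],"rot": [0,0,0],"hand": 0}

```text
time: 11.7
position: [0.5284, -0.0642, 0.2985]
ee_rot: [-0.505, -3.099, 0.001]
wrist_force: [-0.0, -0.0, -1.7]
gripper_width: 0.562
gripper_force: 54.9
```

Request:
servo_tool:
  steps:
    - {"linear": [-0.01,-0.033,0],"rot": [0,0,0],"hand": 0}
    - {"linear": [-0.01,-0.033,0],"rot": [0,0,0],"hand": 0}
    - {"linear": [-0.01,-0.033,0],"rot": [0,0,0],"hand": 0}
    - {"linear": [-0.01,-0.033,0],"rot": [0,0,0],"hand": 0}
    - {"linear": [-0.01,-0.033,0],"rot": [0,0,0],"hand": 0}
    - {"linear": [-0.01,-0.033,0],"rot": [0,0,0],"hand": 0}
    - {"linear": [-0.01,-0.033,0],"rot": [0,0,0],"hand": 0}
    - {"linear": [-0.01,-0.033,0],"rot": [0,0,0],"hand": 0}
    - {"linear": [0,0,0],"rot": [0,0,0],"hand": 0}

```text
time: 12.6
position: [0.5201, -0.3424, 0.2976]
ee_rot: [-0.51, -3.098, 0.003]
wrist_force: [0.3, 0.9, -2.1]
gripper_width: 0.566
gripper_force: 55.2
```

```bash
python3 -c "
from h import *
p,Rt,s=now(); print(Rt.inv().apply(st([.519,-.424,.024])-p).round(4),s['q'])"
```

```text
t 12.6 store xyz [-0.5027 -0.1921  0.2976] world [ 0.5201 -0.3424  0.2976] dev(toolx,y,z) [0.002 0.002 0.003] F [ 0.3  0.9 -2.1] w 0.566 gf 55.2
[-0.0256 -0.077   0.2738] [-0.69816196  0.46610527  0.28071282  1.3863781  -0.00268833 -0.37175379]
```

Request:
servo_tool:
  steps:
    - {"linear": [-0.013,-0.038,0],"rot": [0,0,0],"hand": 0}
    - {"linear": [-0.013,-0.039,0],"rot": [0,0,0],"hand": 0}
    - {"linear": [0,0,0.04],"rot": [0,0,0],"hand": 0}
    - {"linear": [0,0,0.04],"rot": [0,0,0],"hand": 0}
    - {"linear": [0,0,0.04],"rot": [0,0,0],"hand": 0}
    - {"linear": [0,0,0.04],"rot": [0,0,0],"hand": 0}
    - {"linear": [0,0,0.04],"rot": [0,0,0],"hand": 0}
    - {"linear": [0,0,0.03],"rot": [0,0,0],"hand": 0}
    - {"linear": [0,0,0],"rot": [0,0,0],"hand": 0}

```text
time: 13.5
position: [0.5184, -0.417, 0.064]
ee_rot: [-0.503, -3.093, -0.006]
wrist_force: [-0.6, 0.8, -1.8]
gripper_width: 0.57
gripper_force: 55.3
```

```bash
python3 -c "
from h import *
p,Rt,s=now(); print(Rt.inv().apply(st([.519,-.424,.024])-p).round(4))
im,d,P=grab('side'); save('s4.png',cv2.resize(im[60:260,240:440],(600,600)))"
```

```text
t 13.5 store xyz [-0.574  -0.2141  0.064 ] world [ 0.5184 -0.417   0.064 ] dev(toolx,y,z) [-0.003  0.009 -0.001] F [-0.6  0.8 -1.8] w 0.57 gf 55.3
[-0.0032 -0.0065  0.04  ]
```

View pics/s4.png

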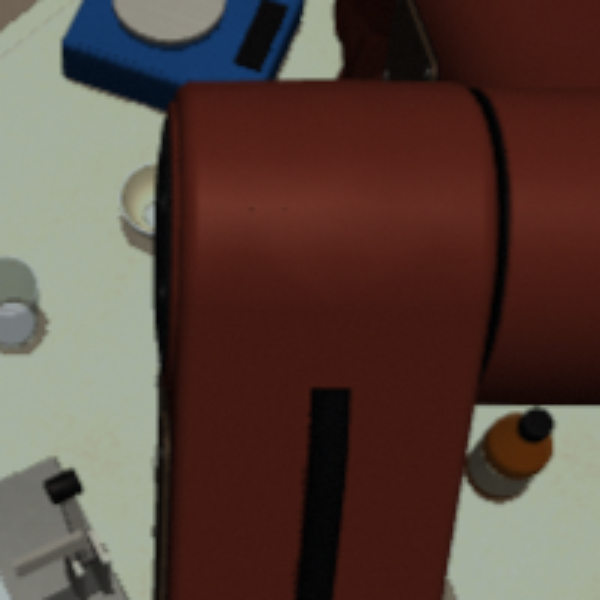

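Occluded by the arm; gripper still holds (0.57). Lower, release, retreat.

Request:
servo_tool:
  steps:
    - {"linear": [-0.003,-0.006,0.015],"rot": [0.003,-0.009,0],"hand": 0}
    - {"linear": [0,0,0.013],"rot": [0,0,0],"hand": 0}
    - {"linear": [0,0,0.008],"rot": [0,0,0],"hand": 0}
    - {"linear": [0,0,0.003],"rot": [0,0,0],"hand": 0}
    - {"linear": [0,0,0],"rot": [0,0,0],"hand": 0}

```text
time: 14.05
position: [0.5216, -0.4265, 0.029]
ee_rot: [0.504, 3.095, -0.007]
wrist_force: [-0.2, 0.4, -1.5]
gripper_width: 0.562
gripper_force: 55.3
```

```bash
python3 -c "
from h import *
now()"
```

```text
t 14.05 store xyz [-0.582  -0.2202  0.029 ] world [ 0.5216 -0.4265  0.029 ] dev(toolx,y,z) [ 0.004 -0.007 -0.001] F [-0.2  0.4 -1.5] w 0.562 gf 55.3
```

Request:
servo_tool:
  steps:
    - {"linear": [0,0,0.005],"rot": [0,0,0],"hand": 0}
    - {"linear": [0,0,0.001],"rot": [0,0,0],"hand": 0}
    - {"linear": [0,0,0],"rot": [0,0,0],"hand": 0}

```text
time: 14.35
position: [0.5219, -0.4269, 0.0233]
ee_rot: [0.504, 3.094, -0.008]
wrist_force: [-0.2, -0.1, 2.1]
gripper_width: 0.562
gripper_force: 55.4
```

Request:
servo_tool:
  steps:
    - {"linear": [0,0,0],"rot": [0,0,0],"hand": 1}
    - {"linear": [0,0,0],"rot": [0,0,0],"hand": 1}
    - {"linear": [0,0,0],"rot": [0,0,0],"hand": 1}
    - {"linear": [0,0,0],"rot": [0,0,0],"hand": 1}
    - {"linear": [0,0,-0.03],"rot": [0,0,0],"hand": 1}
    - {"linear": [0,0,-0.04],"rot": [0,0,0],"hand": 1}
    - {"linear": [0,0,-0.04],"rot": [0,0,0],"hand": 1}
    - {"linear": [0,0,-0.04],"rot": [0,0,0],"hand": 1}
    - {"linear": [0,0,0],"rot": [0,0,0],"hand": 1}

```text
time: 15.25
position: [0.5231, -0.4281, 0.1794]
ee_rot: [0.502, 3.087, -0.017]
wrist_force: [0.8, -0.4, 0.5]
gripper_width: 0.997
gripper_force: 0.0
```

```bash
python3 -c "
from h import *
p,Rt,s=now(); print(Rt.inv().apply(st([.5703,-.2801,.02])-p).round(4),s['q'])
im,d,P=grab('top'); save('t5f.png',im); np.save('t5.npy',P); save('t5.png',cv2.resize(im[130:330,250:450],(600,600)))
from pos import blob
blob(P,(302,222),.05);blob(P,(341,188),.05);blob(P,(395,212),.046)"
```

```text
t 15.25 store xyz [-0.583  -0.2222  0.1794] world [ 0.5231 -0.4281  0.1794] dev(toolx,y,z) [ 0.008 -0.016 -0.001] F [ 0.8 -0.4  0.5] w 0.997 gf 0.0
[0.0047 0.1566 0.158 ] [-7.93691196e-01  5.96469372e-01  1.91309463e-01  1.14795765e+00
 -3.62894752e-04 -4.71043259e-01]
457 ext [0.059 0.057 0.012] world [ 0.4854 -0.1842  0.05  ] circ [ 485.7 -184.6] 29.9 store [-0.3637 -0.1089  0.05  ]
437 ext [0.058 0.06  0.012] world [ 0.5701 -0.2797  0.0499] circ [ 570.3 -280.4] 30.3 store [-0.4274 -0.2196  0.0499]Traceback (most recent call last):
  File "<string>", line 6, in <module>
    blob(P,(302,222),.05);blob(P,(341,188),.05);blob(P,(395,212),.046)
                                                ~~~~^^^^^^^^^^^^^^^^^^
  File "pos.py", line 3, in blob
    w=P[uv[1]-r:uv[1]+r+1,uv[0]-r:uv[0]+r+1].reshape(-1,3); w=w[abs(w[:,2]-z)<tol]; c=(np.percentile(w,1,0)+np.percentile(w,99,0))/2
                                                                                       ~~~~~~~~~~~~~^^^^^^^
    return _quantile_unchecked(
        a, q, axis, out, overwrite_input, method, keepdims, weights)
    return _ureduce(a,
                    func=_quantile_ureduce_func,
    ...<5 lines>...
                    overwrite_input=overwrite_input,
                    method=method)
    r = func(a, **kwargs)
    result = _quantile(arr,
                       quantiles=q,
    ...<2 lines>...
                       out=out,
                       weights=wgt)
    slices_having_nans = np.isnan(arr[-1, ...])
                                  ~~~^^^^^^^^^
IndexError: index -1 is out of bounds for axis 0 with size 0
```

View pics/t5.png

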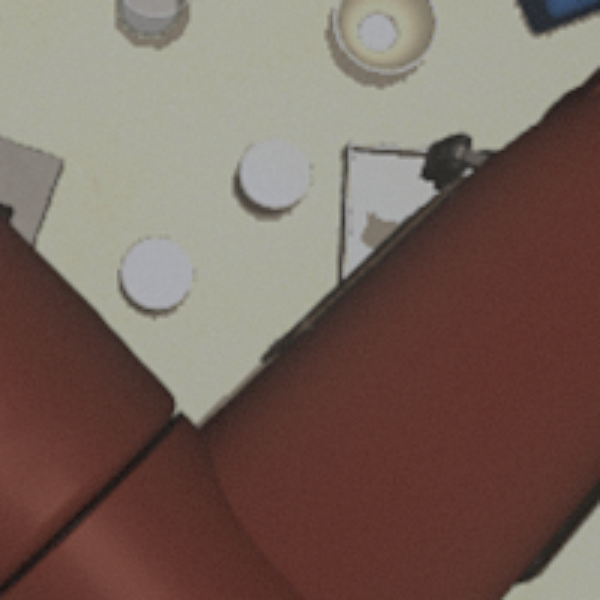

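Request:
servo_tool:
  steps:
    - {"linear": [0.002,0.039,0],"rot": [-0.008,0.016,0],"hand": 1}
    - {"linear": [0.001,0.039,0],"rot": [0,0,0],"hand": 1}
    - {"linear": [0.001,0.039,0],"rot": [0,0,0],"hand": 1}
    - {"linear": [0.001,0.039,0],"rot": [0,0,0],"hand": 1}
    - {"linear": [0,0,0.04],"rot": [0,0,0],"hand": 1}
    - {"linear": [0,0,0.04],"rot": [0,0,0],"hand": 1}
    - {"linear": [0,0,0],"rot": [0,0,0],"hand": 1}

```text
time: 16.0
position: [0.5611, -0.2729, 0.0872]
ee_rot: [-0.501, -3.083, -0.015]
wrist_force: [-1.0, 0.2, -0.1]
gripper_width: 0.999
gripper_force: 0.0
```

```bash
python3 -c "
from h import *
p,Rt,s=now(); print(Rt.inv().apply(st([.5702,-.2801,.02])-p).round(4))
im,d,P=grab('top')
from pos import blob
blob(P,(341,188),.05)"
```

```text
t 16.0 store xyz [-0.4238 -0.2088  0.0872] world [ 0.5611 -0.2729  0.0872] dev(toolx,y,z) [-0.007  0.019 -0.001] F [-1.   0.2 -0.1] w 0.999 gf 0.0
[-0.0122 -0.0044  0.067 ]Traceback (most recent call last):
  File "<string>", line 6, in <module>
    blob(P,(341,188),.05)
    ~~~~^^^^^^^^^^^^^^^^^
  File "pos.py", line 3, in blob
    w=P[uv[1]-r:uv[1]+r+1,uv[0]-r:uv[0]+r+1].reshape(-1,3); w=w[abs(w[:,2]-z)<tol]; c=(np.percentile(w,1,0)+np.percentile(w,99,0))/2
                                                                                       ~~~~~~~~~~~~~^^^^^^^
    return _quantile_unchecked(
        a, q, axis, out, overwrite_input, method, keepdims, weights)
    return _ureduce(a,
                    func=_quantile_ureduce_func,
    ...<5 lines>...
                    overwrite_input=overwrite_input,
                    method=method)
    r = func(a, **kwargs)
    result = _quantile(arr,
                       quantiles=q,
    ...<2 lines>...
                       out=out,
                       weights=wgt)
    slices_having_nans = np.isnan(arr[-1, ...])
                                  ~~~^^^^^^^^^
IndexError: index -1 is out of bounds for axis 0 with size 0
```

Request:
servo_tool:
  steps:
    - {"linear": [-0.012,-0.004,0],"rot": [0.007,-0.019,0],"hand": 1}
    - {"linear": [0,0,0.025],"rot": [0,0,0],"hand": 1}
    - {"linear": [0,0,0.025],"rot": [0,0,0],"hand": 1}
    - {"linear": [0,0,0.017],"rot": [0,0,0],"hand": 1}
    - {"linear": [0,0,0],"rot": [0,0,0],"hand": 1}
    - {"linear": [0,0,0],"rot": [0,0,0],"hand": 0}
    - {"linear": [0,0,0],"rot": [0,0,0],"hand": 0}
    - {"linear": [0,0,0],"rot": [0,0,0],"hand": 0}
    - {"linear": [0,0,0],"rot": [0,0,0],"hand": 0}

```text
time: 16.95
position: [0.5772, -0.2849, 0.0288]
ee_rot: [0.503, 3.088, -0.01]
wrist_force: [-1.6, -0.3, 6.4]
gripper_width: 0.685
gripper_force: 52.6
```

```bash
python3 -c "
from h import *
p,Rt,s=now(); print(Rt.inv().apply(st([.5702,-.2801,.02])-p).round(4))
print((np.array([-.045,.07,0])-p)[:2])"
```

```text
t 16.95 store xyz [-0.4301 -0.228   0.0288] world [ 0.5772 -0.2849  0.0288] dev(toolx,y,z) [ 0.004 -0.014 -0.   ] F [-1.6 -0.3  6.4] w 0.685 gf 52.6
[0.0083 0.0024 0.0086]
[0.38508819 0.29796889]
```

Request:
servo_tool:
  steps:
    - {"linear": [0,0,-0.03],"rot": [-0.004,0.014,0],"hand": 0}
    - {"linear": [0,0,-0.04],"rot": [0,0,0],"hand": 0}
    - {"linear": [0,0,-0.04],"rot": [0,0,0],"hand": 0}
    - {"linear": [0,0,-0.04],"rot": [0,0,0],"hand": 0}
    - {"linear": [0,0,-0.04],"rot": [0,0,0],"hand": 0}
    - {"linear": [0,0,-0.04],"rot": [0,0,0],"hand": 0}
    - {"linear": [0,0,-0.04],"rot": [0,0,0],"hand": 0}
    - {"linear": [0.025,0.032,0],"rot": [0,0,0],"hand": 0}
    - {"linear": [0.025,0.032,0],"rot": [0,0,0],"hand": 0}
    - {"linear": [0.025,0.032,0],"rot": [0,0,0],"hand": 0}
    - {"linear": [0.025,0.032,0],"rot": [0,0,0],"hand": 0}
    - {"linear": [0.025,0.032,0],"rot": [0,0,0],"hand": 0}

```text
time: 18.15
position: [0.5079, -0.0915, 0.2982]
ee_rot: [-0.505, -3.099, -0.002]
wrist_force: [0.3, 0.2, -2.3]
gripper_width: 0.684
gripper_force: 55.0
```

Request:
servo_tool:
  steps:
    - {"linear": [0.025,0.032,0],"rot": [0,0,0],"hand": 0}
    - {"linear": [0.025,0.032,0],"rot": [0,0,0],"hand": 0}
    - {"linear": [0.025,0.032,0],"rot": [0,0,0],"hand": 0}
    - {"linear": [0.025,0.032,0],"rot": [0,0,0],"hand": 0}
    - {"linear": [0.025,0.032,0],"rot": [0,0,0],"hand": 0}
    - {"linear": [0,0,0],"rot": [0,0,0],"hand": 0}

```text
time: 18.75
position: [0.4391, 0.1021, 0.299]
ee_rot: [-0.498, -3.1, -0.005]
wrist_force: [0.3, -0.7, -2.5]
gripper_width: 0.688
gripper_force: 54.9
```

```bash
python3 -c "
from h import *
p,Rt,s=now(); print(Rt.inv().apply(np.array([-.045,.065,.079])-p).round(4))"
```

```text
t 18.75 store xyz [-0.1069  0.026   0.299 ] world [0.4391 0.1021 0.299 ] dev(toolx,y,z) [-0.003  0.003 -0.005] F [ 0.3 -0.7 -2.5] w 0.688 gf 54.9
[0.0381 0.0615 0.2203]
```

Request:
servo_tool:
  steps:
    - {"linear": [0.019,0.031,0],"rot": [0,0,0],"hand": 0}
    - {"linear": [0.019,0.031,0],"rot": [0,0,0],"hand": 0}
    - {"linear": [0,0,0.04],"rot": [0,0,0],"hand": 0}
    - {"linear": [0,0,0.04],"rot": [0,0,0],"hand": 0}
    - {"linear": [0,0,0.04],"rot": [0,0,0],"hand": 0}
    - {"linear": [0,0,0.04],"rot": [0,0,0],"hand": 0}
    - {"linear": [0,0,0.02],"rot": [0,0,0],"hand": 0}
    - {"linear": [0,0,0],"rot": [0,0,0],"hand": 0}

```text
time: 19.55
position: [0.4224, 0.1691, 0.1162]
ee_rot: [-0.504, -3.094, -0.0]
wrist_force: [0.1, -0.3, -1.1]
gripper_width: 0.68
gripper_force: 55.1
```

```bash
python3 -c "
from h import *
p,Rt,s=now(); print(Rt.inv().apply(np.array([-.045,.065,.079])-p).round(4))"
```

```text
t 19.55 store xyz [-0.0488  0.0631  0.1162] world [0.4224 0.1691 0.1162] dev(toolx,y,z) [ 0.001  0.007 -0.   ] F [ 0.1 -0.3 -1.1] w 0.68 gf 55.1
[0.0017 0.0038 0.0373]
```

Request:
servo_tool:
  steps:
    - {"linear": [0,0,0.015],"rot": [0,-0.007,0],"hand": 0}
    - {"linear": [0,0,0.014],"rot": [0,0,0],"hand": 0}
    - {"linear": [0,0,0.006],"rot": [0,0,0],"hand": 0}
    - {"linear": [0,0,0],"rot": [0,0,0],"hand": 0}

```text
time: 19.95
position: [0.4243, 0.1698, 0.0835]
ee_rot: [0.504, 3.097, 0.001]
wrist_force: [0.1, -0.1, -2.2]
gripper_width: 0.681
gripper_force: 55.1
```

Request:
servo_tool:
  steps:
    - {"linear": [0,0,0.004],"rot": [0,0,0],"hand": 0}
    - {"linear": [0,0,0.001],"rot": [0,0,0],"hand": 0}
    - {"linear": [0,0,0],"rot": [0,0,0],"hand": 0}

```text
time: 20.25
position: [0.4245, 0.1701, 0.0787]
ee_rot: [0.504, 3.096, 0.002]
wrist_force: [-2.5, -0.0, 6.2]
gripper_width: 0.677
gripper_force: 55.8
```

Request:
servo_tool:
  steps:
    - {"linear": [0,0,0],"rot": [0,0,0],"hand": 1}
    - {"linear": [0,0,0],"rot": [0,0,0],"hand": 1}
    - {"linear": [0,0,0],"rot": [0,0,0],"hand": 1}
    - {"linear": [0,0,0],"rot": [0,0,0],"hand": 1}
    - {"linear": [0,0,-0.025],"rot": [0,0,0],"hand": 1}
    - {"linear": [0,0,-0.04],"rot": [0,0,0],"hand": 1}
    - {"linear": [0,0,-0.04],"rot": [0,0,0],"hand": 1}
    - {"linear": [0,0,-0.04],"rot": [0,0,0],"hand": 1}
    - {"linear": [0,0,-0.04],"rot": [0,0,0],"hand": 1}
    - {"linear": [0,0,-0.04],"rot": [0,0,0],"hand": 1}
    - {"linear": [-0.018,-0.032,0],"rot": [0,0,0],"hand": 1}
    - {"linear": [-0.018,-0.032,0],"rot": [0,0,0],"hand": 1}

```text
time: 21.45
position: [0.4375, 0.0975, 0.304]
ee_rot: [0.5, 3.096, 0.002]
wrist_force: [0.2, 0.1, -0.3]
gripper_width: 0.997
gripper_force: 0.0
```

Request:
servo_tool:
  steps:
    - {"linear": [-0.018,-0.032,0],"rot": [0,0,0],"hand": 1}
    - {"linear": [-0.018,-0.032,0],"rot": [0,0,0],"hand": 1}
    - {"linear": [-0.018,-0.032,0],"rot": [0,0,0],"hand": 1}
    - {"linear": [-0.018,-0.032,0],"rot": [0,0,0],"hand": 1}
    - {"linear": [-0.018,-0.032,0],"rot": [0,0,0],"hand": 1}
    - {"linear": [-0.018,-0.032,0],"rot": [0,0,0],"hand": 1}
    - {"linear": [-0.018,-0.032,0],"rot": [0,0,0],"hand": 1}
    - {"linear": [-0.018,-0.032,0],"rot": [0,0,0],"hand": 1}
    - {"linear": [0,0,0],"rot": [0,0,0],"hand": 1}

```text
time: 22.35
position: [0.4926, -0.1945, 0.3022]
ee_rot: [0.51, 3.097, -0.001]
wrist_force: [0.9, 0.6, -0.3]
gripper_width: 0.996
gripper_force: 0.0
```

```bash
python3 -c "
from h import *
from pos import blob
p,Rt,s=now(); print(Rt.inv().apply(st([.4855,-.1843,.021])-p).round(4))
im,d,P=grab('side'); np.save('s6.npy',P); save('s6.png',im)
im,d,P=grab('top'); np.save('t6.npy',P); save('t6.png',im)"
```

```text
t 22.35 store xyz [-0.3712 -0.119   0.3022] world [ 0.4926 -0.1945  0.3022] dev(toolx,y,z) [-0.    -0.003  0.003] F [ 0.9  0.6 -0.3] w 0.996 gf 0.0
[0.0108 0.0074 0.2811]
```

View pics/t6.png

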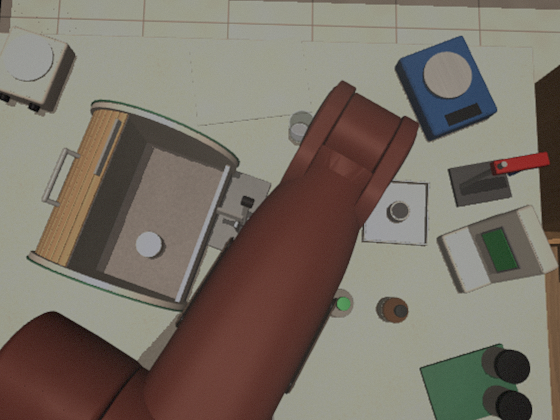

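View pics/s6.png

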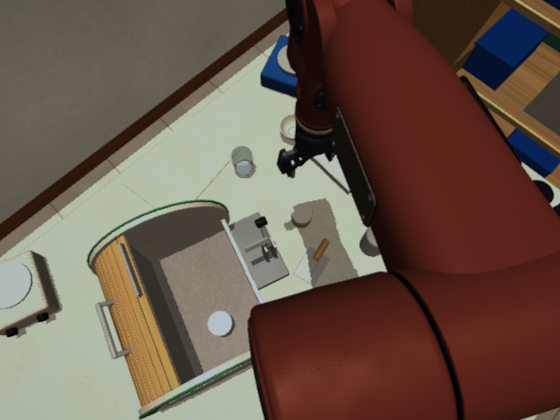

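```bash
python3 -c "
from pos import *
P=np.load('s6.npy'); blob(P,(303,211),.05,18); P=np.load('t6.npy'); blob(P,(149,243),.1,18); blob(P,(397,210),.046,18)"
```

```text
341 ext [0.059 0.057 0.012] world [ 0.4872 -0.1845  0.0497] circ [ 487.4 -185. ] 29.6 store [-0.3634 -0.1107  0.0497]
522 ext [0.058 0.061 0.012] world [0.4182 0.1734 0.1001] circ [417.3 174.3] 30.5 store [-0.046   0.0684  0.1001]
303 ext [0.048 0.051 0.012] world [ 0.5174 -0.4234  0.0462] circ [ 515.8 -423.1] 25.7 store [-0.5804 -0.2152  0.0462]
```

Request:
servo_tool:
  steps:
    - {"linear": [0.011,0.007,0.03],"rot": [0,0.003,-0.003],"hand": 1}
    - {"linear": [0,0,0.04],"rot": [0,0,0],"hand": 1}
    - {"linear": [0,0,0.04],"rot": [0,0,0],"hand": 1}
    - {"linear": [0,0,0.04],"rot": [0,0,0],"hand": 1}
    - {"linear": [0,0,0.04],"rot": [0,0,0],"hand": 1}
    - {"linear": [0,0,0.02],"rot": [0,0,0],"hand": 1}
    - {"linear": [0,0,0],"rot": [0,0,0],"hand": 1}

```text
time: 23.15
position: [0.482, -0.1782, 0.0906]
ee_rot: [-0.497, -3.097, -0.005]
wrist_force: [-0.6, -0.0, 0.2]
gripper_width: 1.003
gripper_force: 0.0
```

```bash
python3 -c "
from h import *
p,Rt,s=now(); print(Rt.inv().apply(st([.4855,-.1843,.021])-p).round(4))"
```

```text
t 23.15 store xyz [-0.3591 -0.1038  0.0906] world [ 0.482  -0.1782  0.0906] dev(toolx,y,z) [-0.002  0.005 -0.005] F [-0.6 -0.   0.2] w 1.003 gf 0.0
[-0.0056 -0.0049  0.0695]
```

Request:
servo_tool:
  steps:
    - {"linear": [-0.003,-0.004,0.01],"rot": [0.002,-0.003,0.005],"hand": 1}
    - {"linear": [0,0,0.025],"rot": [0,0,0],"hand": 1}
    - {"linear": [0,0,0.02],"rot": [0,0,0],"hand": 1}
    - {"linear": [0,0,0.012],"rot": [0,0,0],"hand": 1}
    - {"linear": [0,0,0],"rot": [0,0,0],"hand": 1}
    - {"linear": [0,0,0],"rot": [0,0,0],"hand": 0}
    - {"linear": [0,0,0],"rot": [0,0,0],"hand": 0}
    - {"linear": [0,0,0],"rot": [0,0,0],"hand": 0}
    - {"linear": [0,0,0],"rot": [0,0,0],"hand": 0}

```text
time: 24.05
position: [0.4868, -0.1857, 0.0275]
ee_rot: [0.507, 3.095, -0.004]
wrist_force: [-1.6, 0.8, 7.6]
gripper_width: 0.683
gripper_force: 52.0
```

```bash
python3 -c "
from h import *
p,Rt,s=now(); print(Rt.inv().apply(st([.486,-.1843,.0])-p).round(4), (np.array([-.05,-.06,0])-p).round(3))"
```

```text
t 24.05 store xyz [-0.3647 -0.1107  0.0275] world [ 0.4868 -0.1857  0.0275] dev(toolx,y,z) [ 0.001 -0.005  0.001] F [-1.6  0.8  7.6] w 0.683 gf 52.0
[0.0014 0.0011 0.0275] [ 0.315  0.051 -0.027]
```

Request:
servo_tool:
  steps:
    - {"linear": [0,0,-0.03],"rot": [0,0.005,0],"hand": 0}
    - {"linear": [0,0,-0.04],"rot": [0,0,0],"hand": 0}
    - {"linear": [0,0,-0.04],"rot": [0,0,0],"hand": 0}
    - {"linear": [0,0,-0.04],"rot": [0,0,0],"hand": 0}
    - {"linear": [0,0,-0.04],"rot": [0,0,0],"hand": 0}
    - {"linear": [0,0,-0.04],"rot": [0,0,0],"hand": 0}
    - {"linear": [0,0,-0.04],"rot": [0,0,0],"hand": 0}
    - {"linear": [0.006,0.035,0],"rot": [0,0,0],"hand": 0}
    - {"linear": [0.006,0.035,0],"rot": [0,0,0],"hand": 0}
    - {"linear": [0.006,0.035,0],"rot": [0,0,0],"hand": 0}
    - {"linear": [0.006,0.035,0],"rot": [0,0,0],"hand": 0}
    - {"linear": [0.006,0.035,0],"rot": [0,0,0],"hand": 0}

```text
time: 25.25
position: [0.5138, -0.0083, 0.2968]
ee_rot: [-0.508, -3.1, 0.001]
wrist_force: [0.0, 0.0, -1.1]
gripper_width: 0.683
gripper_force: 54.6
```

Request:
servo_tool:
  steps:
    - {"linear": [0.006,0.035,0],"rot": [0,0,0],"hand": 0}
    - {"linear": [0.006,0.035,0],"rot": [0,0,0],"hand": 0}
    - {"linear": [0.006,0.035,0],"rot": [0,0,0],"hand": 0}
    - {"linear": [0,0,0],"rot": [0,0,0],"hand": 0}

```text
time: 25.65
position: [0.5303, 0.0992, 0.2964]
ee_rot: [-0.502, -3.1, -0.001]
wrist_force: [-0.1, -0.5, -1.6]
gripper_width: 0.685
gripper_force: 54.6
```

```bash
python3 -c "
from h import *
p,Rt,s=now(); print(Rt.inv().apply(np.array([-.05,-.06,.0775])-p).round(4))"
```

```text
t 25.65 store xyz [-0.0808 -0.0615  0.2964] world [0.5303 0.0992 0.2964] dev(toolx,y,z) [-0.001  0.001 -0.002] F [-0.1 -0.5 -1.6] w 0.685 gf 54.6
[0.0011 0.0306 0.2189]
```

Request:
servo_tool:
  steps:
    - {"linear": [0.001,0.03,0],"rot": [0,0,0],"hand": 0}
    - {"linear": [0,0,0.03],"rot": [0,0,0],"hand": 0}
    - {"linear": [0,0,0.04],"rot": [0,0,0],"hand": 0}
    - {"linear": [0,0,0.04],"rot": [0,0,0],"hand": 0}
    - {"linear": [0,0,0.04],"rot": [0,0,0],"hand": 0}
    - {"linear": [0,0,0.03],"rot": [0,0,0],"hand": 0}
    - {"linear": [0,0,0],"rot": [0,0,0],"hand": 0}

```text
time: 26.35
position: [0.5356, 0.1236, 0.1128]
ee_rot: [-0.507, -3.092, 0.004]
wrist_force: [-0.1, -0.7, -1.5]
gripper_width: 0.683
gripper_force: 54.6
```

```bash
python3 -c "
from h import *
p,Rt,s=now(); print(Rt.inv().apply(np.array([-.05,-.06,.0775])-p).round(4))"
```

```text
t 26.35 store xyz [-0.056  -0.0587  0.1128] world [0.5356 0.1236 0.1128] dev(toolx,y,z) [0.004 0.008 0.002] F [-0.1 -0.7 -1.5] w 0.683 gf 54.6
[-0.0015  0.0061  0.0352]
```

Request:
servo_tool:
  steps:
    - {"linear": [0,0.002,0.015],"rot": [-0.004,-0.008,0],"hand": 0}
    - {"linear": [0,0,0.01],"rot": [0,0,0],"hand": 0}
    - {"linear": [0,0,0.005],"rot": [0,0,0],"hand": 0}
    - {"linear": [0,0,0.002],"rot": [0,0,0],"hand": 0}
    - {"linear": [0,0,0],"rot": [0,0,0],"hand": 0}

```text
time: 26.85
position: [0.5395, 0.1261, 0.0842]
ee_rot: [0.507, 3.093, 0.003]
wrist_force: [-0.5, -0.0, -0.8]
gripper_width: 0.683
gripper_force: 54.6
```

Request:
servo_tool:
  steps:
    - {"linear": [0,0,0.004],"rot": [0,0,0],"hand": 0}
    - {"linear": [0,0,0.002],"rot": [0,0,0],"hand": 0}
    - {"linear": [0,0,0],"rot": [0,0,0],"hand": 0}

```text
time: 27.15
position: [0.5393, 0.1262, 0.0777]
ee_rot: [0.507, 3.094, 0.003]
wrist_force: [-0.6, -0.2, -0.9]
gripper_width: 0.68
gripper_force: 54.5
```

Request:
servo_tool:
  steps:
    - {"linear": [0,0,0.002],"rot": [0,0,0],"hand": 0}
    - {"linear": [0,0,0],"rot": [0,0,0],"hand": 0}

```text
time: 27.35
position: [0.5395, 0.1262, 0.0774]
ee_rot: [0.506, 3.093, 0.003]
wrist_force: [-7.3, -0.2, 20.8]
gripper_width: 0.682
gripper_force: 56.5
```

Request:
servo_tool:
  steps:
    - {"linear": [0,0,-0.0015],"rot": [0,0,0],"hand": 0}
    - {"linear": [0,0,0],"rot": [0,0,0],"hand": 1}
    - {"linear": [0,0,0],"rot": [0,0,0],"hand": 1}
    - {"linear": [0,0,0],"rot": [0,0,0],"hand": 1}
    - {"linear": [0,0,0],"rot": [0,0,0],"hand": 1}
    - {"linear": [0,0,-0.025],"rot": [0,0,0],"hand": 1}
    - {"linear": [0,0,-0.04],"rot": [0,0,0],"hand": 1}
    - {"linear": [0,0,-0.04],"rot": [0,0,0],"hand": 1}
    - {"linear": [0,0,-0.04],"rot": [0,0,0],"hand": 1}
    - {"linear": [0,0,-0.04],"rot": [0,0,0],"hand": 1}
    - {"linear": [0,0,-0.04],"rot": [0,0,0],"hand": 1}
    - {"linear": [0,0,-0.04],"rot": [0,0,0],"hand": 0.5}

```text
time: 28.55
position: [0.5371, 0.1259, 0.3438]
ee_rot: [0.507, 3.094, 0.003]
wrist_force: [0.7, -0.0, 0.2]
gripper_width: 0.856
gripper_force: 0.0
```

Request:
servo_tool:
  steps:
    - {"linear": [0,0,-0.04],"rot": [0,0,0],"hand": 0.4}
    - {"linear": [0.008,0.035,0],"rot": [0,0,0],"hand": 0.4}
    - {"linear": [0.008,0.035,0],"rot": [0,0,0],"hand": 0.4}
    - {"linear": [0.008,0.035,0],"rot": [0,0,0],"hand": 0.4}
    - {"linear": [0.008,0.035,0],"rot": [0,0,0],"hand": 0.4}
    - {"linear": [0.008,0.035,0],"rot": [0,0,0],"hand": 0.4}
    - {"linear": [0.008,0.035,0],"rot": [0,0,0],"hand": 0.4}
    - {"linear": [0.008,0.03,0],"rot": [0,0,0],"hand": 0.4}
    - {"linear": [0,0,0],"rot": [0,0,0],"hand": 0.4}

```text
time: 29.45
position: [0.5601, 0.3748, 0.3807]
ee_rot: [0.502, 3.097, 0.003]
wrist_force: [-0.1, -0.6, -0.0]
gripper_width: 0.401
gripper_force: 0.0
```

```bash
python3 -c "
from pos import *
p,Rt,s=now()
im,d,P=grab('top'); save('t7.png',cv2.resize(im[80:320,20:340],(640,480)))
A=st(P.reshape(-1,3)); k=(np.hypot(A[:,0],A[:,2]-.12)>.19)&(np.hypot(A[:,0],A[:,2]-.12)<.212)&(A[:,0]>.1)&(A[:,2]>.15)&(abs(A[:,1])<.05)
print(k.sum(), np.median(A[k],0), 'expect',[-.2*np.cos(2.461),.12+.2*np.sin(2.461)])
blob(P,(149,243),.1,18);
"
```

```text
t 29.45 store xyz [ 0.19   -0.0021  0.3807] world [0.5601 0.3748 0.3807] dev(toolx,y,z) [-0.002 -0.004 -0.002] F [-0.1 -0.6 -0. ] w 0.401 gf 0.0
299 [0.15288772 0.00123372 0.25294302] expect [np.float64(0.15543998515463486), np.float64(0.24585074896529974)]
524 ext [0.058 0.06  0.012] world [0.4181 0.1732 0.1001] circ [417.6 173.8] 30.1 store [-0.0462  0.0684  0.1001]
```

View pics/t7.png

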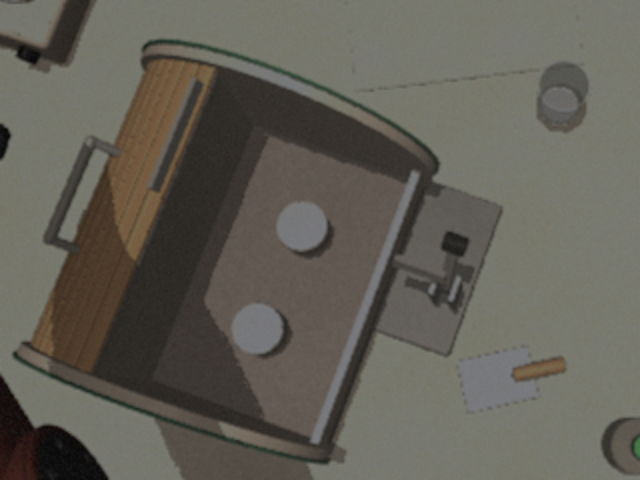

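Request:
servo_tool:
  steps:
    - {"linear": [0.001,0,0.03],"rot": [0.1,0.004,0.002],"hand": 0.4}
    - {"linear": [0.001,0,0.03],"rot": [0.1,0,0],"hand": 0.4}
    - {"linear": [0,0,0.02],"rot": [0.1,0,0],"hand": 0.4}
    - {"linear": [0,0,0],"rot": [0.012,0,0],"hand": 0.4}

```text
time: 29.9
position: [0.556, 0.3648, 0.2966]
ee_rot: [-0.494, -3.007, 0.484]
wrist_force: [-0.1, -0.5, -1.5]
gripper_width: 0.402
gripper_force: 0.0
```

```bash
python3 -c "
from h import *
p,Rt,s=now(); print(Rt.inv().apply(np.array([.1554,0,.2459])-p).round(4))"
```

```text
t 29.9 store xyz [ 0.1792 -0.0014  0.2966] world [0.556  0.3648 0.2966] dev(toolx,y,z) [0.32  0.005 0.002] F [-0.1 -0.5 -1.5] w 0.402 gf 0.0
[ 0.0011 -0.0066  0.0557]
```

Request:
servo_tool:
  steps:
    - {"linear": [0.001,-0.006,0.02],"rot": [0,0,0],"hand": 0.4}
    - {"linear": [0,0,0.02],"rot": [0,0,0],"hand": 0.4}
    - {"linear": [0,0,0.015],"rot": [0,0,0],"hand": 0.4}
    - {"linear": [0,0,0.01],"rot": [0,0,0],"hand": 0.4}
    - {"linear": [0,0,0.002],"rot": [0,0,0],"hand": 0.4}
    - {"linear": [0,0,0],"rot": [0,0,0],"hand": 0}
    - {"linear": [0,0,0],"rot": [0,0,0],"hand": 0}
    - {"linear": [0,0,0],"rot": [0,0,0],"hand": 0}
    - {"linear": [0,0,0],"rot": [0,0,0],"hand": 0}
  squeeze: 40

```text
time: 30.8
position: [0.548, 0.3408, 0.2416]
ee_rot: [-0.498, -3.017, 0.471]
wrist_force: [0.1, -3.0, 1.0]
gripper_width: 0.118
gripper_force: 39.2
```

```bash
python3 arc.py -0.01 36 -0.45 1.885
```

```text
t 30.8 store xyz [ 0.1539 -0.0015  0.2416] world [0.548  0.3408 0.2416] dev(toolx,y,z) [ 0.309 -0.002  0.004] F [ 0.1 -3.   1. ] w 0.118 gf 39.2
tip-bar in tool [-0.0015 -0.0002  0.0045]
1 1.832 [-0.     -0.0088 -0.0055] [-0.021  0.002 -0.004]
2 1.78 [ 0.     -0.009  -0.0053] [-0.021  0.     0.   ]
3 1.727 [ 0.     -0.0092 -0.005 ] [-0.021  0.     0.   ]
4 1.674 [ 0.     -0.0093 -0.0047] [-0.021  0.     0.   ]
5 1.622 [ 0.     -0.0095 -0.0044] [-0.021  0.     0.   ]
6 1.569 [ 0.     -0.0096 -0.0041] [-0.021  0.     0.   ]
7 1.517 [-0.     -0.0097 -0.0038] [-0.021  0.     0.   ]
8 1.464 [ 0.     -0.0098 -0.0034] [-0.021  0.     0.   ]
9 1.411 [-0.     -0.01   -0.0031] [-0.021  0.     0.   ]
10 1.359 [-0.     -0.01   -0.0028] [-0.021  0.     0.   ]
11 1.306 [ 0.     -0.0101 -0.0025] [-0.021  0.     0.   ]
12 1.253 [ 0.     -0.0102 -0.0022] [-0.021  0.     0.   ]
13 1.201 [ 0.     -0.0103 -0.0018] [-0.021  0.     0.   ]
14 1.148 [ 0.     -0.0103 -0.0015] [-0.021  0.     0.   ]
15 1.095 [ 0.     -0.0104 -0.0012] [-0.021  0.     0.   ]
16 1.043 [ 0.     -0.0104 -0.0009] [-0.021  0.     0.
[... 462 characters left out ...]
   ]
25 0.569 [ 0.     -0.0102  0.0021] [-0.021  0.     0.   ]
26 0.516 [ 0.     -0.0101  0.0024] [-0.021  0.     0.   ]
27 0.464 [ 0.     -0.0101  0.0028] [-0.021  0.     0.   ]
28 0.411 [ 0.     -0.01    0.0031] [-0.021  0.     0.   ]
29 0.358 [ 0.     -0.0099  0.0034] [-0.021  0.     0.   ]
30 0.306 [ 0.     -0.0098  0.0037] [-0.021  0.     0.   ]
31 0.253 [ 0.     -0.0096  0.004 ] [-0.021  0.     0.   ]
32 0.201 [ 0.     -0.0095  0.0043] [-0.021  0.     0.   ]
33 0.148 [ 0.     -0.0094  0.0046] [-0.021  0.     0.   ]
34 0.095 [ 0.     -0.0092  0.0049] [-0.021  0.     0.   ]
35 0.043 [ 0.     -0.009   0.0052] [-0.021  0.     0.   ]
36 -0.01 [ 0.     -0.0089  0.0055] [-0.021  0.     0.   ]
```

Request:
servo_tool:
  steps:
    - {"linear": [0,0,0],"rot": [0,0,0],"hand": 0.35}
    - {"linear": [0,0,0],"rot": [0,0,0],"hand": 0.35}
    - {"linear": [0.001,0,0.006],"rot": [0,0,0],"hand": 0.35}
    - {"linear": [0,0,0.001],"rot": [0,0,0],"hand": 0.35}
    - {"linear": [0,0,0],"rot": [0,0,0],"hand": 0}
    - {"linear": [0,0,0],"rot": [0,0,0],"hand": 0}
    - {"linear": [0,0,0],"rot": [0,0,0],"hand": 0}
    - {"linear": [0,0,0],"rot": [0,0,0],"hand": 0}

```text
time: 31.6
position: [0.5458, 0.3391, 0.2343]
ee_rot: [-0.498, -3.016, 0.471]
wrist_force: [-3.1, -3.1, -0.6]
gripper_width: 0.124
gripper_force: 39.1
```

```bash
python3 arc.py -0.01 36 -0.45 1.885 | head -5
```

```text
t 31.6 store xyz [1.516e-01 1.000e-04 2.343e-01] world [0.5458 0.3391 0.2343] dev(toolx,y,z) [ 0.31  -0.001  0.004] F [-3.1 -3.1 -0.6] w 0.124 gf 39.1
tip-bar in tool [ 0.0001 -0.0001  0.0121]
1 1.832 [-0.     -0.0087 -0.0055] [-0.021  0.    -0.004]
2 1.78 [ 0.     -0.0089 -0.0053] [-0.021  0.     0.   ]
3 1.727 [ 0.    -0.009 -0.005] [-0.021  0.     0.   ]
```

Request:
servo_tool:
  steps:
    - {"linear": [0,-0.0087,-0.0055],"rot": [-0.021,0,0],"hand": 0}
    - {"linear": [0,-0.0089,-0.0053],"rot": [-0.021,0,0],"hand": 0}
    - {"linear": [0,-0.009,-0.005],"rot": [-0.021,0,0],"hand": 0}
    - {"linear": [0,-0.0092,-0.0047],"rot": [-0.021,0,0],"hand": 0}
    - {"linear": [0,-0.0093,-0.0044],"rot": [-0.021,0,0],"hand": 0}
    - {"linear": [0,-0.0094,-0.0041],"rot": [-0.021,0,0],"hand": 0}
    - {"linear": [0,-0.0096,-0.0038],"rot": [-0.021,0,0],"hand": 0}
    - {"linear": [0,-0.0097,-0.0034],"rot": [-0.021,0,0],"hand": 0}
    - {"linear": [0,-0.0098,-0.0031],"rot": [-0.021,0,0],"hand": 0}
    - {"linear": [0,-0.0099,-0.0028],"rot": [-0.021,0,0],"hand": 0}
    - {"linear": [0,-0.01,-0.0025],"rot": [-0.021,0,0],"hand": 0}
    - {"linear": [0,-0.01,-0.0022],"rot": [-0.021,0,0],"hand": 0}

```text
time: 32.8
position: [0.5144, 0.2451, 0.3025]
ee_rot: [-0.509, -3.095, 0.08]
wrist_force: [0.4, 6.8, 0.8]
gripper_width: 0.117
gripper_force: 38.9
```

Request:
servo_tool:
  steps:
    - {"linear": [0,-0.0101,-0.0018],"rot": [-0.021,0,0],"hand": 0}
    - {"linear": [0,-0.0102,-0.0015],"rot": [-0.021,0,0],"hand": 0}
    - {"linear": [0,-0.0102,-0.0012],"rot": [-0.021,0,0],"hand": 0}
    - {"linear": [0,-0.0103,-0.0009],"rot": [-0.021,0,0],"hand": 0}
    - {"linear": [0,-0.0103,-0.0005],"rot": [-0.021,0,0],"hand": 0}
    - {"linear": [0,-0.0103,-0.0002],"rot": [-0.021,0,0],"hand": 0}
    - {"linear": [0,-0.0103,0.0001],"rot": [-0.021,0,0],"hand": 0}
    - {"linear": [0,-0.0103,0.0005],"rot": [-0.021,0,0],"hand": 0}
    - {"linear": [0,-0.0103,0.0008],"rot": [-0.021,0,0],"hand": 0}
    - {"linear": [0,-0.0102,0.0011],"rot": [-0.021,0,0],"hand": 0}
    - {"linear": [0,-0.0102,0.0015],"rot": [-0.021,0,0],"hand": 0}
    - {"linear": [0,-0.0101,0.0018],"rot": [-0.021,0,0],"hand": 0}

```text
time: 34.0
position: [0.4758, 0.1292, 0.2963]
ee_rot: [0.501, 3.048, 0.304]
wrist_force: [2.5, 3.9, 4.6]
gripper_width: 0.118
gripper_force: 41.5
```

```bash
python3 -c "
from h import *
p,Rt,s=now()
b=p-Rt.apply([0,0,.0121])-np.array([0,0,.12]); print('bar r',np.hypot(b[0],b[2]),'joint',np.arctan2(b[2],-b[0])-.576)"; python3 arc.py -0.015 12 -0.45 0.635 | head -30
```

```text
t 34.0 store xyz [-6.970e-02 -2.000e-04  2.963e-01] world [0.4758 0.1292 0.2963] dev(toolx,y,z) [-0.2   -0.006  0.002] F [2.5 3.9 4.6] w 0.118 gf 41.5
bar r 0.2014537880304173 joint 0.628903734745435
t 34.0 store xyz [-6.970e-02 -2.000e-04  2.963e-01] world [0.4758 0.1292 0.2963] dev(toolx,y,z) [-0.2   -0.006  0.002] F [2.5 3.9 4.6] w 0.118 gf 41.5
tip-bar in tool [-0.0002 -0.0014  0.0109]
1 0.581 [ 0.0001 -0.0104  0.002 ] [-0.021  0.006 -0.002]
2 0.527 [ 0.     -0.0103  0.0024] [-0.021  0.     0.   ]
3 0.473 [-0.     -0.0103  0.0027] [-0.021  0.     0.   ]
4 0.418 [ 0.     -0.0102  0.0031] [-0.021  0.     0.   ]
5 0.364 [-0.     -0.0101  0.0034] [-0.021  0.     0.   ]
6 0.31 [ 0.     -0.0099  0.0038] [-0.021  0.     0.   ]
7 0.256 [ 0.     -0.0098  0.0041] [-0.021  0.     0.   ]
8 0.202 [ 0.     -0.0097  0.0044] [-0.021  0.     0.   ]
9 0.147 [ 0.     -0.0095  0.0048] [-0.021  0.     0.   ]
10 0.093 [-0.     -0.0093  0.0051] [-0.021  0.     0.   ]
11 0.039 [ 0.     -0.0092  0.0054] [-0.021  0.     0.   ]
12 -0.015 [ 0.     -0.009   0.0057] [-0.021  0.     0.   ]
```

Request:
servo_tool:
  steps:
    - {"linear": [0,-0.0104,0.002],"rot": [-0.021,0,0],"hand": 0}
    - {"linear": [0,-0.0103,0.0024],"rot": [-0.021,0,0],"hand": 0}
    - {"linear": [0,-0.0103,0.0027],"rot": [-0.021,0,0],"hand": 0}
    - {"linear": [0,-0.0102,0.0031],"rot": [-0.021,0,0],"hand": 0}
    - {"linear": [0,-0.0101,0.0034],"rot": [-0.021,0,0],"hand": 0}
    - {"linear": [0,-0.0099,0.0038],"rot": [-0.021,0,0],"hand": 0}
    - {"linear": [0,-0.0098,0.0041],"rot": [-0.021,0,0],"hand": 0}
    - {"linear": [0,-0.0097,0.0044],"rot": [-0.021,0,0],"hand": 0}
    - {"linear": [0,-0.0095,0.0048],"rot": [-0.021,0,0],"hand": 0}
    - {"linear": [0,-0.0093,0.0051],"rot": [-0.021,0,0],"hand": 0}

```text
time: 35.0
position: [0.4487, 0.0483, 0.2333]
ee_rot: [0.488, 2.969, 0.612]
wrist_force: [2.0, 2.9, 2.5]
gripper_width: 0.12
gripper_force: 39.9
```

Request:
servo_tool:
  steps:
    - {"linear": [0,-0.0092,0.0054],"rot": [-0.021,0,0],"hand": 0}
    - {"linear": [0,-0.006,0.0038],"rot": [-0.01,0,0],"hand": 0}
    - {"linear": [0,0,0],"rot": [0,0,0],"hand": 0}

```text
time: 35.3
position: [0.4458, 0.0398, 0.2203]
ee_rot: [0.486, 2.952, 0.662]
wrist_force: [-1.6, 7.5, 18.4]
gripper_width: 0.119
gripper_force: 41.5
```

```bash
python3 -c "
from h import *
p,Rt,s=now()
b=p-Rt.apply([0,-.0,.0115])-np.array([0,0,.12]); print('bar r',np.hypot(b[0],b[2]),'joint',np.arctan2(b[2],-b[0])-.576)"
```

```text
t 35.3 store xyz [-1.639e-01 -2.000e-04  2.203e-01] world [0.4458 0.0398 0.2203] dev(toolx,y,z) [-0.442 -0.006  0.003] F [-1.6  7.5 18.4] w 0.119 gf 41.5
bar r 0.20189002379714097 joint 0.0041148085198075
```

Request:
servo_tool:
  steps:
    - {"linear": [0,-0.001,0.0018],"rot": [0,0,0],"hand": 0}
    - {"linear": [0,0,0],"rot": [0,0,0],"hand": 0}

```text
time: 35.5
position: [0.446, 0.0398, 0.2201]
ee_rot: [0.485, 2.952, 0.661]
wrist_force: [-13.8, 0.5, 44.2]
gripper_width: 0.124
gripper_force: 44.3
```

```bash
python3 -c "
from h import *
p,Rt,s=now()
b=p-Rt.apply([0,-.0,.0115])-np.array([0,0,.12]); print('bar r',np.hypot(b[0],b[2]),'joint',np.arctan2(b[2],-b[0])-.576)"
```

```text
t 35.5 store xyz [-0.1639 -0.0003  0.2201] world [0.446  0.0398 0.2201] dev(toolx,y,z) [-0.442 -0.008  0.002] F [-13.8   0.5  44.2] w 0.124 gf 44.3
bar r 0.201715852643523 joint 0.0035088681108751407
```

Request:
servo_tool:
  steps:
    - {"linear": [0,0,0],"rot": [0,0,0],"hand": 0.4}
    - {"linear": [0,0,0],"rot": [0,0,0],"hand": 0.4}
    - {"linear": [0,0,-0.015],"rot": [0,0,0],"hand": 0.4}
    - {"linear": [0,0,-0.025],"rot": [0,0,0],"hand": 0.4}
    - {"linear": [0,0,-0.04],"rot": [0,0,0],"hand": 0.4}
    - {"linear": [0,0,-0.04],"rot": [0,0,0],"hand": 0.4}
    - {"linear": [0,0,-0.02],"rot": [0.11,0.004,0],"hand": 0.4}
    - {"linear": [0,0,0],"rot": [0.11,0.004,0],"hand": 0.4}
    - {"linear": [0,0,0],"rot": [0.11,0,0],"hand": 0.5}
    - {"linear": [0,0,0],"rot": [0.11,0,0],"hand": 0.6}
    - {"linear": [-0.04,0,0],"rot": [0,0,0],"hand": 0.6}
    - {"linear": [0,0,0],"rot": [0,0,0],"hand": 0.6}

```text
time: 36.7
position: [0.4659, -0.0301, 0.3414]
ee_rot: [-0.503, -3.095, 0.006]
wrist_force: [-0.3, -0.3, 0.5]
gripper_width: 0.6
gripper_force: 0.0
```

```bash
python3 -c "
from h import *
p,Rt,s=now()
P=np.load('t6.npy'); A=st(P.reshape(-1,3)); k=(A[:,2]>.19)&(A[:,2]<.22)&(abs(A[:,0]+.236)<.03)&(abs(A[:,1]+.08)<.03); print(k.sum(),np.percentile(A[k],[3,50,97],axis=0).round(4))
print(Rt.inv().apply(np.array([-.236,-.078,.19])-p).round(4))
im,d,P=grab('top'); save('t8.png',cv2.resize(im[130:310,130:330],(667,600)))"
```

```text
t 36.7 store xyz [-0.2238 -0.0414  0.3414] world [ 0.4659 -0.0301  0.3414] dev(toolx,y,z) [ 0.004  0.005 -0.001] F [-0.3 -0.3  0.5] w 0.6 gf 0.0
124 [[-0.2464 -0.097   0.1967]
 [-0.2342 -0.0858  0.2046]
 [-0.2221 -0.0767  0.2096]]
[-0.0373 -0.0116  0.1513]
```

View pics/t8.png

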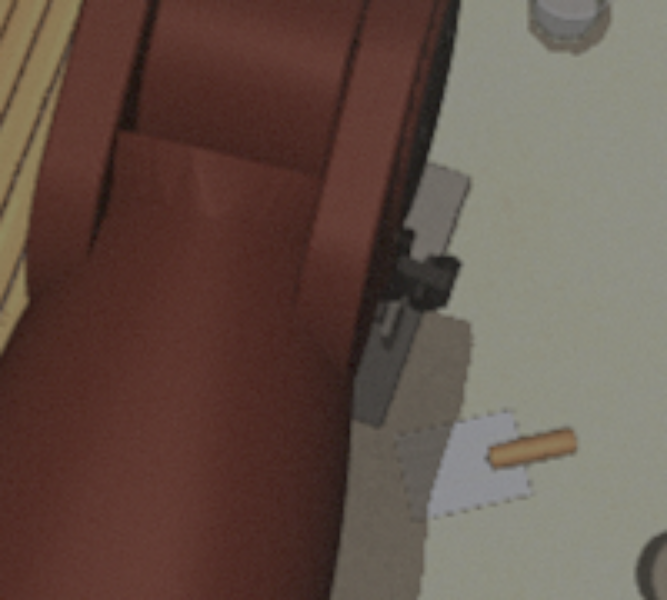

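Request:
servo_tool:
  steps:
    - {"linear": [-0.04,-0.01,0],"rot": [-0.004,-0.005,0],"hand": 0.6}
    - {"linear": [-0.005,0,0.03],"rot": [0,0,0],"hand": 0.6}
    - {"linear": [0,0,0.04],"rot": [0,0,0],"hand": 0.6}
    - {"linear": [0,0,0.03],"rot": [0,0,0],"hand": 0.6}
    - {"linear": [0,0,0],"rot": [0,0,0],"hand": 0.6}

```text
time: 37.25
position: [0.4993, -0.0534, 0.2389]
ee_rot: [-0.507, -3.093, -0.001]
wrist_force: [-0.7, -0.4, -0.1]
gripper_width: 0.598
gripper_force: 0.0
```

```bash
python3 -c "
from h import *
p,Rt,s=now()
print(Rt.inv().apply(np.array([-.234,-.0865,.187])-p).round(4))"
```

```text
t 37.25 store xyz [-0.2353 -0.0805  0.2389] world [ 0.4993 -0.0534  0.2389] dev(toolx,y,z) [0.    0.007 0.002] F [-0.7 -0.4 -0.1] w 0.598 gf 0.0
[-0.0064  0.0014  0.0518]
```

Request:
servo_tool:
  steps:
    - {"linear": [-0.004,0.001,0.02],"rot": [0,-0.007,0],"hand": 0.6}
    - {"linear": [0,0,0.018],"rot": [0,0,0],"hand": 0.6}
    - {"linear": [0,0,0.012],"rot": [0,0,0],"hand": 0.6}
    - {"linear": [0,0,0],"rot": [0,0,0],"hand": 0.6}
    - {"linear": [0,0,0],"rot": [0,0,0],"hand": 0}
    - {"linear": [0,0,0],"rot": [0,0,0],"hand": 0}
    - {"linear": [0,0,0],"rot": [0,0,0],"hand": 0}
    - {"linear": [0,0,0],"rot": [0,0,0],"hand": 0}
  squeeze: 25

```text
time: 38.05
position: [0.5071, -0.0556, 0.1937]
ee_rot: [0.507, 3.092, -0.006]
wrist_force: [-2.3, -6.8, 4.1]
gripper_width: 0.297
gripper_force: 29.6
```

```bash
python3 -c "
from h import *
p,Rt,s=now()
q=R.from_matrix(np.array([[0,1,0],[1,0,0],[0,0,-1.]])); th0=1.153; K=lambda t:np.array([0,-.05-.09*np.cos(t),.115+.09*np.sin(t)])
print('tip-knob',p-K(th0))
N=12
for i in range(N): a,b=th0+(-.02-th0)*i/N,th0+(-.02-th0)*(i+1)/N; print(q.inv().apply(K(b)-K(a)).round(4))"
```

```text
t 38.05 store xyz [-0.2349 -0.0886  0.1937] world [ 0.5071 -0.0556  0.1937] dev(toolx,y,z) [ 0.002 -0.009  0.002] F [-2.3 -6.8  4.1] w 0.297 gf 29.6
tip-knob [-0.23486338 -0.00212632 -0.00350972]
[-0.0079  0.      0.004 ]
[-0.0074  0.      0.0047]
[-0.0069  0.      0.0054]
[-0.0064  0.      0.0061]
[-0.0058  0.      0.0067]
[-0.0051  0.      0.0072]
[-0.0044  0.      0.0076]
[-0.0036  0.      0.008 ]
[-0.0028  0.      0.0083]
[-0.002   0.      0.0086]
[-0.0011  0.      0.0087]
[-0.0003  0.      0.0088]
```

Request:
servo_tool:
  steps:
    - {"linear": [-0.0079,0,0.004],"rot": [0,0,0],"hand": 0}
    - {"linear": [-0.0074,0,0.0047],"rot": [0,0,0],"hand": 0}
    - {"linear": [-0.0069,0,0.0054],"rot": [0,0,0],"hand": 0}
    - {"linear": [-0.0064,0,0.0061],"rot": [0,0,0],"hand": 0}
    - {"linear": [-0.0058,0,0.0067],"rot": [0,0,0],"hand": 0}
    - {"linear": [-0.0051,0,0.0072],"rot": [0,0,0],"hand": 0}
    - {"linear": [-0.0044,0,0.0076],"rot": [0,0,0],"hand": 0}
    - {"linear": [-0.0036,0,0.008],"rot": [0,0,0],"hand": 0}
    - {"linear": [-0.0028,0,0.0083],"rot": [0,0,0],"hand": 0}
    - {"linear": [-0.002,0,0.0086],"rot": [0,0,0],"hand": 0}
    - {"linear": [-0.0011,0,0.0087],"rot": [0,0,0],"hand": 0}

```text
time: 39.15
position: [0.5612, -0.0737, 0.1197]
ee_rot: [0.506, 3.086, -0.007]
wrist_force: [5.2, -7.7, 6.1]
gripper_width: 0.294
gripper_force: 34.4
```

```bash
python3 -c "
from h import *
p,Rt,s=now(); print('expected final tip b,z', -.14-.002,.115-.0035)"
```

```text
t 39.15 store xyz [-0.2349 -0.1456  0.1197] world [ 0.5612 -0.0737  0.1197] dev(toolx,y,z) [ 0.002 -0.014  0.002] F [ 5.2 -7.7  6.1] w 0.294 gf 34.4
expected final tip b,z -0.14200000000000002 0.1115
```

Request:
servo_tool:
  steps:
    - {"linear": [0.001,0,0.007],"rot": [0,0,0],"hand": 0}
    - {"linear": [0.001,0,0.003],"rot": [0,0,0],"hand": 0}
    - {"linear": [0,0,0],"rot": [0,0,0],"hand": 0}

```text
time: 39.45
position: [0.5611, -0.0737, 0.1101]
ee_rot: [0.506, 3.083, -0.007]
wrist_force: [10.1, -9.3, 1.9]
gripper_width: 0.298
gripper_force: 35.5
```

Request:
servo_tool:
  steps:
    - {"linear": [0.002,0,0.003],"rot": [0,0,0],"hand": 0}
    - {"linear": [0.001,0,0.002],"rot": [0,0,0],"hand": 0}
    - {"linear": [0,0,0],"rot": [0,0,0],"hand": 0}

```text
time: 39.75
position: [0.5601, -0.0734, 0.106]
ee_rot: [0.506, 3.079, -0.008]
wrist_force: [15.9, -12.3, 1.3]
gripper_width: 0.296
gripper_force: 36.4
```

Request:
servo_tool:
  steps:
    - {"linear": [-0.005,0,0.003],"rot": [0,0,0],"hand": 0}
    - {"linear": [0,0,0.003],"rot": [0,0,0],"hand": 0}
    - {"linear": [0,0,0],"rot": [0,0,0],"hand": 0}

```text
time: 40.05
position: [0.5612, -0.0737, 0.1028]
ee_rot: [0.506, 3.085, -0.008]
wrist_force: [-11.6, -3.7, 49.8]
gripper_width: 0.298
gripper_force: 43.6
```

```bash
python3 -c "
from h import *
p,Rt,s=now(); print(Rt.inv().apply(RS.inv().apply(s['wrist_force'])))"
```

```text
t 40.05 store xyz [-0.2349 -0.1457  0.1028] world [ 0.5612 -0.0737  0.1028] dev(toolx,y,z) [ 0.002 -0.016  0.002] F [-11.6  -3.7  49.8] w 0.298 gf 43.6
[  9.02778288  -7.32150129 -49.89126522]
```

Request:
servo_tool:
  steps:
    - {"linear": [0,0,0],"rot": [0,0,0],"hand": 0.6}
    - {"linear": [0,0,0],"rot": [0,0,0],"hand": 0.6}
    - {"linear": [0,0,0],"rot": [0,0,0],"hand": 0.6}
    - {"linear": [0,0,-0.03],"rot": [0,0,0],"hand": 0.6}
    - {"linear": [0,0,-0.04],"rot": [0,0,0],"hand": 0.6}
    - {"linear": [0,0,-0.04],"rot": [0,0,0],"hand": 0.6}
    - {"linear": [0,0,-0.04],"rot": [0,0,0],"hand": 0.6}
    - {"linear": [0,0,-0.04],"rot": [0,0,0],"hand": 0.6}
    - {"linear": [-0.02,-0.035,0],"rot": [0,0,0],"hand": 0.6}
    - {"linear": [-0.02,-0.035,0],"rot": [0,0,0],"hand": 0.6}
    - {"linear": [-0.02,-0.035,0],"rot": [0,0,0],"hand": 0.6}
    - {"linear": [-0.02,-0.035,0],"rot": [0,0,0],"hand": 0.6}

```text
time: 41.25
position: [0.5879, -0.2305, 0.2867]
ee_rot: [0.506, 3.094, -0.001]
wrist_force: [0.8, 0.0, 1.1]
gripper_width: 0.602
gripper_force: 0.0
```

Request:
servo_tool:
  steps:
    - {"linear": [-0.01,-0.04,0],"rot": [0,0,0],"hand": 0.6}
    - {"linear": [-0.01,-0.04,0],"rot": [0,0,0],"hand": 0.6}
    - {"linear": [-0.01,-0.04,0],"rot": [0,0,0],"hand": 0.6}
    - {"linear": [-0.01,-0.04,0],"rot": [0,0,0],"hand": 0.6}
    - {"linear": [0,-0.04,0],"rot": [0,0,0],"hand": 0.6}
    - {"linear": [0,0,0],"rot": [0,0,0],"hand": 0.6}

```text
time: 41.85
position: [0.5597, -0.4362, 0.2853]
ee_rot: [0.514, 3.095, -0.002]
wrist_force: [0.4, 0.2, -0.2]
gripper_width: 0.604
gripper_force: 0.0
```

```bash
python3 -c "
from h import *
now()
im,d,P=grab('top'); save('t9.png',im)
A=st(P.reshape(-1,3)); 
k=(im.reshape(-1,3).max(1)<60)&(A[:,2]>.08)&(A[:,2]<.2)&(abs(A[:,0]+.236)<.03)&(abs(A[:,1]+.12)<.06); print(k.sum(),np.percentile(A[k],[3,50,97],axis=0).round(4) if k.any() else '')
r=np.hypot(A[:,0],A[:,2]-.12); k=(r>.192)&(r<.212)&(A[:,2]>.15)&(abs(A[:,1])<.05)&(A[:,0]<0); print(k.sum(),np.median(A[k],0).round(4))"
```

```text
t 41.85 store xyz [-0.579  -0.2594  0.2853] world [ 0.5597 -0.4362  0.2853] dev(toolx,y,z) [ 0.001 -0.005  0.006] F [ 0.4  0.2 -0.2] w 0.604 gf 0.0
30 [[-0.2464 -0.1482  0.1181]
 [-0.2368 -0.1441  0.1234]
 [-0.2236 -0.1391  0.129 ]]
66 [-0.1656 -0.0383  0.2345]
```

View pics/t9.png

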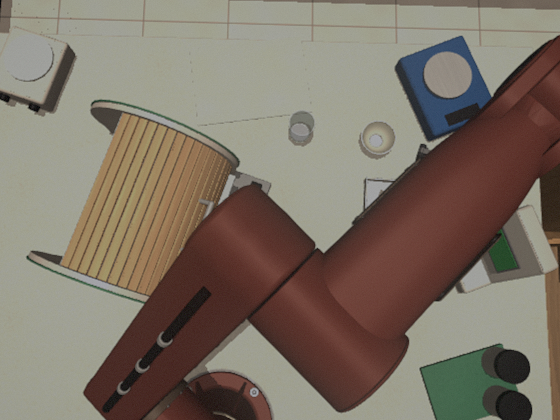

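```bash
python3 -c "
from h import *
im,d,P=grab('side'); save('s9.png',im); k=(abs(P[...,2]-.046)<.005)&(np.hypot(P[...,0]-.519,P[...,1]+.424)<.08); print(k.sum(), P[k].mean(0) if k.any() else '', np.ptp(P[k],0) if k.any() else '')
k=(P[...,2]>.08)&(P[...,2]<.2)&(np.linalg.norm(P[...,:2]-wo([-.235,-.14,0])[:2],axis=-1)<.03); print(k.sum(),st(P[k]).max(0) if k.any() else '')"
```

```text
0  
115 [-0.22100312 -0.11068185  0.13091932]
```

Request:
servo_tool:
  steps:
    - {"linear": [0.022,0.034,0],"rot": [0,0,0],"hand": 0.6}
    - {"linear": [0.022,0.034,0],"rot": [0,0,0],"hand": 0.6}
    - {"linear": [0.022,0.034,0],"rot": [0,0,0],"hand": 0.6}
    - {"linear": [0.022,0.034,0],"rot": [0,0,0],"hand": 0.6}
    - {"linear": [0.022,0.034,0],"rot": [0,0,0],"hand": 0.6}
    - {"linear": [0.022,0.034,0],"rot": [0,0,0],"hand": 0.6}
    - {"linear": [0,0,0],"rot": [0,0,0],"hand": 0.6}

```text
time: 42.65
position: [0.5005, -0.1905, 0.2871]
ee_rot: [0.499, 3.096, 0.001]
wrist_force: [-0.8, -0.3, 1.0]
gripper_width: 0.598
gripper_force: 0.0
```

```bash
python3 -c "
from h import *
now()
im,d,P=grab('top'); save('t10.png',im); k=(abs(P[...,2]-.046)<.005)&(np.hypot(P[...,0]-.519,P[...,1]+.424)<.08); print(k.sum(), P[k].mean(0), np.ptp(P[k],0))
for c in ((148,200),(290,222)): print(P[c[1],c[0]])"
```

```text
t 42.65 store xyz [-0.3649 -0.1252  0.2871] world [ 0.5005 -0.1905  0.2871] dev(toolx,y,z) [-0.001 -0.006 -0.004] F [-0.8 -0.3  1. ] w 0.598 gf 0.0
288 [ 0.51604755 -0.42251121  0.04611528] [0.04947905 0.04920139 0.00985751]
[0.49254124 0.14108322 0.2784223 ]
[ 0.39001708 -0.11505121  0.79863721]
```

The canister is still upright near the middle of the tray, the curtain is closed and the clamp is down. Handing in.

```bash
python3 -c "
from rig import env
print(env.sign_off())"
```

```text
the job is handed in; nothing more can be done
None
```

I handed the job in: the canister stands upright in the tray, both soil jars I found stand on the store's floor, and the curtain was rolled closed before the clamp was swung down. The closed curtain hid the jars from a last look.

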